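# Bring the sample shuttle out, load the crucibles, wind it in and fire the code reader

## Robot

A 6-joint arm with a two-finger parallel gripper is mounted at the origin on a cart in front of the work surface, level with it; the furniture and walls round the work are solid. World frame = base frame: x ahead of the robot, y to its left, z up, the work surface at z = 0. Lengths are in mm, angles in rad, forces in N, time in s.
With the tool pointing down it reaches from about 350 to 775 mm from the base axis. Payload 7.3 kg.
Tool frame: the origin (TCP) lies at the centre of the arm's flange, where the gripper is bolted on; the fingertips stand 178 mm ahead of it and the grasp point (between the pads) lies 159 mm ahead of it; z points along the fingers, y is the direction in which the jaws open and shut (so a half turn about z gives the same grasp; the last joint's range is limited). The gripper opens to 92 mm and grips with 3 to 60 N. Pads are 19 mm wide; open, the fingers measure 130 mm over their backs; the gripper's body (75 mm by 190 mm) begins 47 mm behind the grasp point.
Start: joints at [1.16, 0.342, 1.524, -0, 1.275, -0.146], TCP at [137.379, 506.71, 404.741] pointing down, gripper open.
Joint ranges: [-2.53, 2.53], [-0.77, 2.02], [0.04, 2.7], [-1, 4.14], [0.28, 2.66], [-3.11, 3.11]. Speed limits (rad/s): [2.57, 2.57, 3.14, 3.14, 3.14, 3.14].

## Interface

Orientations are given as [roll, pitch, yaw] about the fixed x, y, z axes, in that order (R = Rz(yaw) Ry(pitch) Rx(roll)).
In Python, from plant import get_obs, capture, close_job gives the robot as it stands. The module is installed in compiled form; this text tells all that it offers.
- The arm moves only by the shell command python3 -m pendant 'ROWS'. ROWS is JSON, a list of rows, each a list of 3 entries, a list of its own where there are three numbers: the shift along the tool's x, y, z in m, then the turn, a rotation vector about the tool's x, y, z in rad, then the finger opening in m, from 0 to 0.0918. In form: [[[tx, ty, tz], [wx, wy, wz], fingers], ...]. A call has 1 to 10 rows; each row is the pose to reach, as a shift and turn from the pose commanded when the call began, along the tool's axes at that moment; what a row does not reach only later rows make up. A row lasts 1/12 s, in which the tool goes at most 41.7 mm and 7.16 degrees, less where a joint would pass 70% of its speed; a pose out of reach is approached as far as the arm can. A call with a gripper value outside its range is refused whole. The fingers move at their own pace and stop on an object; the grip force is fixed at half the most. Time passes only in rows, so rows that repeat a pose let the fingers close. It gives the time, the measured TCP pose, the force and the opening at its end, in the units of the state.
- get_obs(): the state, without advancing time (a new reading comes with each control period).
- capture(name): name is "scene" or "top"; returns a dict with "color" (400x640x3 uint8, red, green, blue), "mtx" (3x3 intrinsics, pixels), "rvec" (rotation vector, rad) and "tvec" (3), from world to camera coordinates, as OpenCV has them. Camera axes: x right, y down, z forward; pixel columns grow to the right and rows downward; lengths in mm; the calibration is good to about 2 mm. A picture is of the moment at which its call begins. There is no depth.
- close_job(): hands the job in, once; it reports no verdict.
The state is a dict: "time": time; "joint_positions": joint angles; "dq": joint speeds; "tau": joint torques, N m; "tool_pos": TCP position; "tcp_rot": TCP orientation; "contact_force": force on the tool from outside, world axes, zero at the start; "moment": the same for the moment, N m; "grip_width": finger opening in mm.
Only numpy, scipy, OpenCV 4.12 (cv2) and the standard library are available. Lean on these libraries where they do the work, as an engineer would, in place of code of your own. Each camera call takes 0.05 s, during which the arm holds its last target. There are 200 camera calls.

## Task

Flick the sprung pawl off the ratchet wheel and slowly ease the drum back by its crank peg until the tray is fully out. Stand every crucible from the bench upright in the tray and flick the pawl back onto the wheel, then wind the drum the other way until the tray is fully in again, with the crucibles still standing in it. Last, squeeze the trigger of the code reader right home, hold it for a second and let it go; leave the flask, the beaker and the weight where they stand.

Things in the scene. Friction and masses are not known exactly. Their poses are not given: they have to be found in the camera images.
- rig: fixed aluminium base plate of the sample shuttle, 291 x 355 x 8 mm. Origin on the bench under the drum's axis; z up; the tray slides along the rig's y axis on its +x side, the pawl sits on its -x side. The plate covers x -110 to 181 and y -172 to 182 mm
- drum_axis (a point): point on the drum's vertical axis, at the top of the ratchet wheel (40 mm above the bench). The steel ratchet wheel has 16 saw teeth of 55 mm tip radius, 28 to 40 mm above the bench
- peg (a point): upright black crank peg, a 15 mm round rod 45 mm off the drum's axis, standing on a crank arm; it is free to be gripped from 60 to 116 mm above the bench, and this point lies on its axis 100 mm above the bench. It turns with the drum (does not spin by itself)
- drum (a joint): ratchet drum angle, rad: 0 = tray fully in (stop), 3.0 = eased fully back, tray fully out (stop). Grows anticlockwise from above. At 0 the peg is at 1.90 rad from rig x; it passes the rig's -x side. 40 mm of tray a rad. Friction and damping: 3 N at the peg when slow, 5 N at 1 rad/s; stays where left. With the pawl on it turns only towards 0, clicking each 0.39 rad, last tooth at 0.1
- pawl (a joint): angle of the pawl, rad: 0 = nose on the wheel (up to 0.15 while it rides over a tooth), 0.70 = clear of the wheel (stop). An over-centre spring, about 2 N at the tab, drives it to whichever end is nearer (centre at 0.35). Its upright pivot is at x -60, y -55 mm of the rig; at joint 0 its tail points to the rig's -y
- pawl_tab (a point): upright steel tab on the end of the pawl's tail, a 12 mm round pin standing 29 to 70 mm above the bench, 60 mm from the pivot; this point lies on its axis 60 mm above the bench. Pushed about 39 mm to the rig's +x it takes the pawl off the wheel, pushed back to -x it puts it on
- tray_floor (a point): centre of the inner floor of the open steel tray, 16 mm above the bench; axes as the rig's. Inside 100 (x) by 194 (y) mm; 3 mm walls, rims 36 mm above the bench. It slides to the rig's +y by 120 mm as it comes out
- reader: fixed pistol-shaped code reader, clamped upside down on a stand beyond the tray's inner end, its grip pointing up. Origin on the bench under the stand; it looks along its own +y, towards the tray. The grip is 34 (x) by 32 (y) mm, its centre at y -18 mm, from 106 to 194 mm above the bench; the head below it is 54 mm wide and 109 mm high
- grip_back (a point): middle of the back face (-y side) of the reader's grip, 156 mm above the bench
- trigger_blade (a point): middle of the front (+y side) of the trigger blade, 20 mm wide, 156 mm above the bench at rest; 56 mm in front of the back of the grip along the reader's y. The blade stands from its hinge at 110 mm up to 172 mm above the bench
- trigger (a joint): angle of the trigger, rad: 0 = at rest, 0.32 = squeezed home against its stop (the blade moves about 15 mm towards the grip). Spring back to 0; about 6 N on the blade squeezes it home
- crucible_0: open white porcelain crucible, a small round cup 40 mm across at the rim, 30 mm across at the base and 30 mm high; origin at the centre of its base, z up its axis. May be absent
- crucible_1: as crucible_0; may be absent
- crucible_2: as crucible_0; may be absent
- crucible_3: as crucible_0; may be absent
- flask: stoppered conical flask, 66 mm across, 111 mm high, a bystander; origin under its centre
- beaker: glass beaker, 77 mm across, 92 mm high, a bystander; origin under its centre
- weight: calibration weight, 28 mm across, 35 mm high, a bystander; origin under its centre
Mind the look-alikes: they are no part of the job. What is shaped like the crucible_1 but green or purple is not meant. There is more than one size of the reader; the job needs the smaller.

How it is judged:
By the outcome, as a careful person would: the job done as asked, in the order asked, and still so for the second after the job is handed in, with the robot touching nothing.
Of crucible_0, crucible_1, crucible_2, crucible_3 only 2 to 4 are there at a start; the rules pass over those that are not, and their reading is None.
At some moment in a run one of crucible_0, crucible_1, crucible_2, crucible_3 may be knocked a few centimetres aside while the robot is not near it.
Once in a run the grip may slacken for a moment while it holds something.
It also fails if it takes over 210 s, if anything falls off the work surface, if the arm or the gripper's body presses on something with over 40 N, if the wrist force passes 120 N, or if a joint passes its speed limit or range.

## Working session

There is one attempt and no reset: what is moved stays moved. The work goes in short steps, Python scripts to look and compute and a shell command to move; the robot and the scene stay as the last step left them, time stands still between calls to the robot, and variables do not carry over. Pictures are saved under pics/ and viewed, about 12 in all and at most 16, crops included, and the job is handed in when it is done.

```bash
mkdir -p pics; cat > h.py <<'E'
import numpy as np, cv2
from plant import get_obs, capture
def snap(name, fn, crop=None, scale=1):
    c=capture(name); im=c["color"][:,:,::-1].copy()
    np.savez(f"pics/{fn}.npz",**c)
    cv2.imwrite(f"pics/{fn}_raw.png",im)
    show(fn,fn,crop,scale); return c
def show(src,fn,crop=None,scale=1):
    im=cv2.imread(f"pics/{src}_raw.png")
    if crop: x0,y0,x1,y1=crop; im=im[y0:y1,x0:x1]
    im=cv2.resize(im,None,fx=scale,fy=scale,interpolation=cv2.INTER_CUBIC)
    cv2.imwrite(f"pics/{fn}.png",im)
def load(fn): return dict(np.load(f"pics/{fn}.npz"))
def proj(c,P): return cv2.projectPoints(np.float64(P).reshape(-1,1,3),c["rvec"],c["tvec"],c["mtx"],None)[0].reshape(-1,2)
def ray(c,uv):
    R=cv2.Rodrigues(c["rvec"])[0]; o=-R.T@c["tvec"].reshape(3)
    d=R.T@np.linalg.inv(c["mtx"])@np.array([uv[0],uv[1],1.]); return o,d
def at(c,uv,z):
    o,d=ray(c,uv); return (o+d*(z-o[2])/d[2])
E
python3 - <<'E'
from h import *
for n in("scene","top"):
    c=snap(n,n+"0",None,1.25); R=cv2.Rodrigues(c["rvec"])[0]; print(n,c["mtx"].round(1).tolist(),(-R.T@c["tvec"].reshape(3)).round(),R.round(2).tolist())
print(get_obs())
E
```

```text
scene [[503.6, 0.0, 318.2], [0.0, 503.6, 199.2], [0.0, 0.0, 1.0]] [ -699. -1391.  1111.] [[0.74, -0.68, -0.01], [-0.33, -0.35, -0.88], [0.59, 0.65, -0.48]]
top [[506.5, 0.0, 318.3], [0.0, 506.5, 199.4], [0.0, 0.0, 1.0]] [-225.  371. 1487.] [[-0.45, -0.89, -0.01], [-0.75, 0.39, -0.54], [0.48, -0.24, -0.84]]
{'time': 0.1, 'joint_positions': array([ 1.15998950e+00,  3.42649389e-01,  1.52490592e+00,  1.19148536e-05,
        1.27541370e+00, -1.46009338e-01]), 'dq': array([-2.94843743e-05, -8.12944594e-04,  9.49389149e-05, -4.53941586e-04,
        2.47135400e-04,  4.33355032e-04]), 'tau': array([ 3.48692929e-04, -4.32009566e+01, -2.44692099e+01,  7.18640140e-02,
        5.25715796e-02, -6.58722979e-05]), 'tool_pos': array([137.33387252, 506.59714444, 404.12163054]), 'tcp_rot': array([-3.14023260e+00, -2.11519887e-04,  2.87679154e+00]), 'contact_force': array([ 0.36294303,  0.33110149, -0.81155582]), 'moment': array([-0.01860213, -0.01851414,  0.02992167]), 'grip_width': 91.912403433098}
```

View pics/scene0.png

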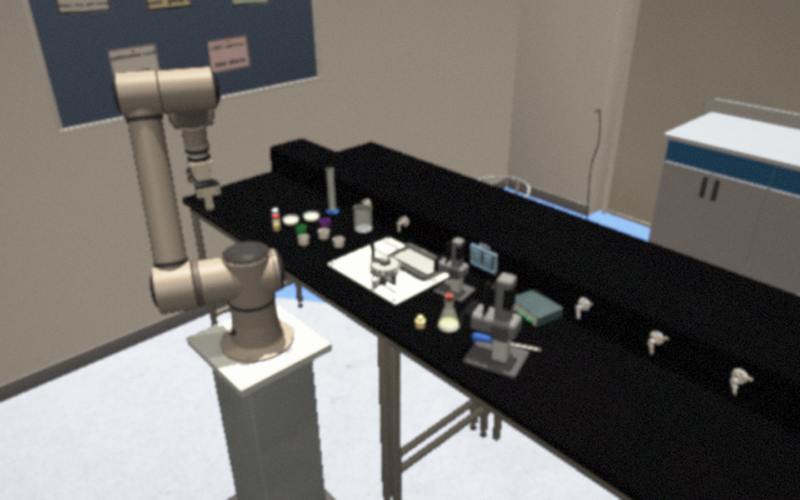

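View pics/top0.png

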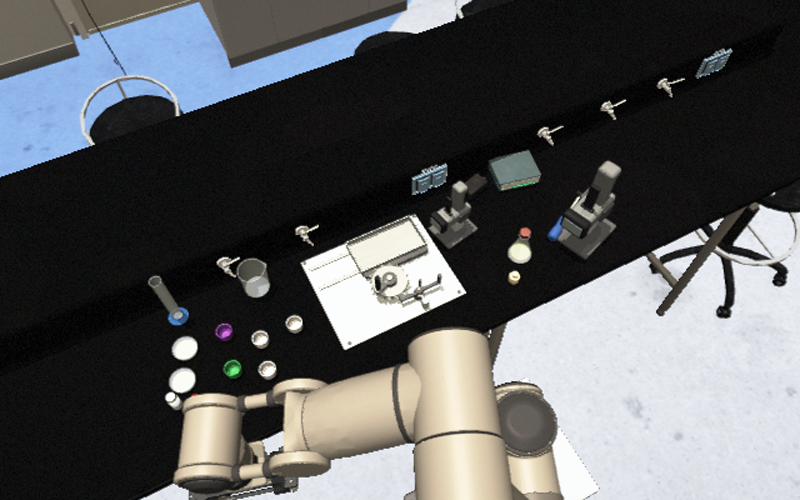

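Overview at 1.25x: the rig is near (385,280). The small reader is at (455,215), beside the tray, and a larger one stands at (595,215). White crucibles are at (260,340), (294,323) and (267,369); the purple (224,331) and green (232,369) ones are decoys. The smaller reader stands at the tray's inner end, so it fits. I'll take one enlarged crop to confirm.

```bash
python3 - <<'E'
from h import *
show("top0","top0c",(110,130,410,325),2.66)
E
```

```text
(no output)
```

View pics/top0c.png

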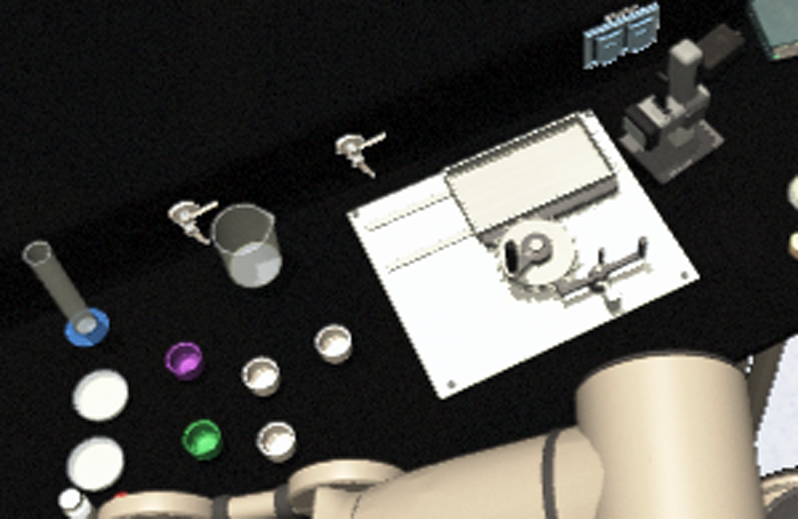

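```bash
python3 - <<'E'
from h import *
from scipy.optimize import least_squares
c=load("top0"); f=lambda u,v:(110+u/2.66-.3,130+v/2.66-.3)
A=np.float64([[181,182],[181,-172],[-110,-172],[-110,182]])
W=np.array([at(c,f(*p),8)[:2] for p in[(348,212),(592,110),(698,277),(443,398)]]); print(W.round())
def T(p,L): a=p[2]; return L@np.array([[np.cos(a),np.sin(a)],[-np.sin(a),np.cos(a)]])+p[:2]
s=least_squares(lambda p:(T(p,A)-W).ravel(),[0,400,np.arctan2(*(W[0]-W[1])[::-1])-np.pi/2]); p=s.x; print(p.round(3),s.fun.round(1))
np.save("rig.npy",p)
pts={'axis':(0,0,40),'peg':(45*np.cos(1.9),45*np.sin(1.9),100),'pegtop':(45*np.cos(1.9),45*np.sin(1.9),116),'tab':(-60,-115,60),'tabtop':(-60,-115,70),'pivot':(-60,-55,40)}
for k,v in pts.items():
    w=np.r_[T(p,np.array([v[:2]]))[0],v[2]]; q=(proj(c,w)[0]+.3-[110,130])*2.66; print(k,w.round(),q.round())
for n,q in dict(c_a=(261,374),c_b=(333,341),c_c=(276,439)).items(): w=at(c,f(*q),22); print(n,w.round(), np.hypot(*w[:2]).round())
# precise blobs
im=cv2.imread("pics/top0_raw.png"); g=cv2.inRange(im,(120,120,120),(255,255,255))
n,l,st,ce=cv2.connectedComponentsWithStats(g)
for i in range(1,n):
    if 40<st[i,4]<400 and 110<ce[i,0]<300: print(ce[i].round(1),st[i], at(c,ce[i],22).round())
for n,q,z in [("griptop",(688,48),194),("base1",(662,182),8),("base2",(722,140),8),('beaker',(250,265),3)]: print(n,at(c,f(*q),z).round())
E
```

```text
[[ 707.  214.]
 [ 706. -140.]
 [ 419. -139.]
 [ 416.  211.]]
[5.26414e+02 3.13380e+01 3.00000e-03] [ 0.  -0.   1.9  0.3 -2.1 -2.1  0.2  1.8]
axis [526.  31.  40.] [537. 252.]
peg [512.  74. 100.] [509. 251.]
pegtop [512.  74. 116.] [509. 244.]
tab [467. -84.  60.] [643. 244.]
tabtop [467. -84.  70.] [643. 240.]
pivot [467. -24.  40.] [599. 272.]
c_a [536. 392.  22.] 664.0
c_b [537. 300.  22.] 616.0
c_c [451. 405.  22.] 606.0
[110.1  11.9] [79  3 63 19 77] [1938.  345.   22.]
[243.8 184.4] [236 180  19  13  80] [788. 166.  22.]
[181.2 211.1] [174 206  18  16 100] [784. 397.  22.]
[205.7 228.8] [197 218  19  20 254] [681. 347.  22.]
[235.4 258. ] [229 252  13  12 107] [536. 299.  22.]
[207.8 270.5] [201 264  14  13 112] [535. 393.  22.]
[147.5 278.2] [138 269  20  19 301] [597. 570.  22.]
[213.8 294.9] [207 289  14  13 125] [450. 405.  22.]
[145.6 303.9] [136 295  20  20 315] [517. 600.  22.]
[137.7 319.4] [132 314  12  12  94] [481. 635.  22.]
[167.3 319.6] [147 315  42  12 314] [440. 556.  22.]
[204.1 319.9] [196 315  17  11 145] [389. 458.  22.]
[205.2 385.3] [196 382  17   8  78] [210. 520.  22.]
[135.4 394.8] [112 387  42  13 309] [274. 701.  22.]
griptop [ 617. -223.  194.]
base1 [ 562. -168.    8.]
base2 [ 584. -271.    8.]
beaker [694. 353.   3.]
```

The rig is almost axis-aligned in the world, with its origin at about (526,31), and the projected peg and tab land on the imaged ones. I'll move next to the pawl tab with jaws along world y and fingers closed.

```bash
python3 -m pendant '[[[0,0,0],[0,0,-0.12],0],[[0,0,0],[0,0,-0.24],0],[[0,0,0],[0,0,-0.265],0],[[0,0,0],[0,0,-0.265],0]]'
python3 -m pendant '[[[-0.03,-0.02,0],[0,0,0],0],[[-0.062,-0.044,0],[0,0,0],0],[[-0.094,-0.067,0],[0,0,0],0],[[-0.126,-0.09,0],[0,0,0],0],[[-0.159,-0.112,0],[0,0,0],0],[[-0.191,-0.135,0],[0,0,0],0],[[-0.224,-0.158,0],[0,0,0],0],[[-0.256,-0.181,0],[0,0,0],0],[[-0.28,-0.2,0],[0,0,0],0],[[-0.293,-0.207,0],[0,0,0],0]]'
python3 -m pendant '[[[-0.001,-0.038,0.01],[0,0,0],0],[[-0.002,-0.076,0.02],[0,0,0],0],[[-0.003,-0.114,0.03],[0,0,0],0],[[-0.004,-0.152,0.04],[0,0,0],0],[[-0.005,-0.19,0.05],[0,0,0],0],[[-0.006,-0.23,0.06],[0,0,0],0],[[-0.007,-0.27,0.07],[0,0,0],0],[[-0.008,-0.31,0.08],[0,0,0],0],[[-0.009,-0.35,0.09],[0,0,0],0],[[-0.01,-0.384,0.1],[0,0,0],0]]'
python3 - <<'E'
from h import *
o=get_obs(); print(o['tool_pos'],o['tcp_rot'],o['joint_positions'])
snap("top","t1"); show("t1","t1c",(110,130,410,325),2.66)
E
```

```text
time: 0.43
tool_pos: [137.3, 506.6, 404.4]
tcp_rot: [-3.141, -0.0, -3.14]
contact_force: [0.2, -0.1, -0.0]
grip_width: 70.0
time: 1.27
tool_pos: [432.9, 297.3, 404.4]
tcp_rot: [-3.141, 0.0, 3.137]
contact_force: [-0.5, 0.2, 0.9]
grip_width: 3.3
time: 2.1
tool_pos: [440.3, -85.9, 304.3]
tcp_rot: [3.141, 0.0, 3.14]
contact_force: [1.5, 0.1, -0.8]
grip_width: 0.6
[440.261764   -85.94794493 304.34294703] [3.14149518e+00 3.78468799e-04 3.14047569e+00] [-3.64019123e-01  3.22121915e-01  1.86950392e+00  2.77266474e-04
  9.49647615e-01 -1.93385983e+00]
```

View pics/t1c.png

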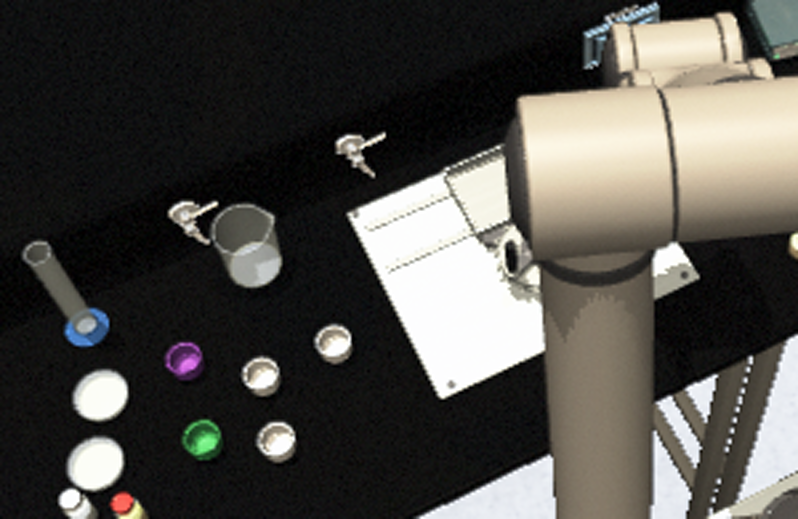

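Three white crucibles confirmed; nothing was hidden under the arm. Now the pawl: lower, then push +x.

```bash
python3 -m pendant '[[[0,0.003,0.02],[0,0,0],0],[[0,0.004,0.045],[0,0,0],0],[[0,0.004,0.07],[0,0,0],0],[[0,0.004,0.082],[0,0,0],0],[[0,0.004,0.082],[0,0,0],0]]'
python3 -m pendant '[[[-0.006,0,0],[0,0,0],0],[[-0.012,0,0],[0,0,0],0],[[-0.018,0,0],[0,0,0],0],[[-0.024,0,0],[0,0,0],0],[[-0.03,0,0],[0,0,0],0],[[-0.036,0,0],[0,0,0],0],[[-0.041,0,0],[0,0,0],0],[[-0.046,0,0],[0,0,0],0],[[-0.049,0,0],[0,0,0],0],[[-0.049,0,0],[0,0,0],0]]'
python3 - <<'E'
from h import *
snap("scene","s2"); show("s2","s2c",(250,180,400,260),5)
E
```

```text
time: 2.57
tool_pos: [439.7, -79.4, 220.3]
tcp_rot: [3.139, -0.005, 3.141]
contact_force: [-1.3, -0.3, -0.3]
grip_width: 0.4
time: 3.4
tool_pos: [488.7, -80.0, 222.5]
tcp_rot: [3.141, -0.005, -3.141]
contact_force: [-7.2, -1.3, 4.6]
grip_width: 0.5
```

View pics/s2c.png

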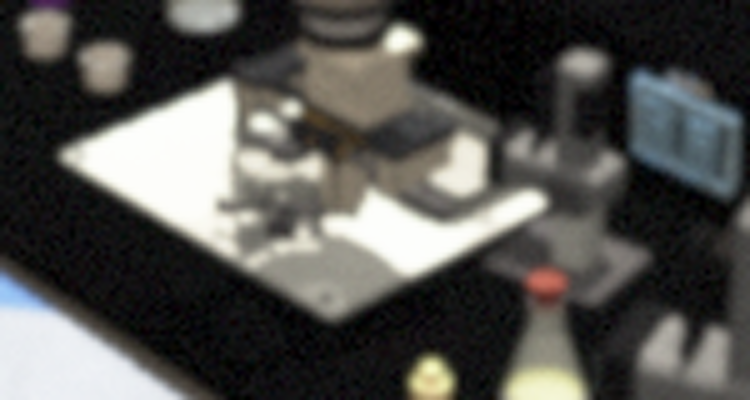

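```bash
python3 -m pendant '[[[0.01,0,0],[0,0,0],0.06],[[0.02,0,-0.01],[0,0,0],0.06],[[0.02,0,-0.04],[0,0,0],0.06],[[0.02,0,-0.075],[0,0,0],0.06],[[0.02,0,-0.1],[0,0,0],0.06],[[0,0.03,-0.1],[0,0,0],0.06],[[-0.012,0.07,-0.1],[0,0,0],0.06],[[-0.018,0.11,-0.1],[0,0,0],0.06],[[-0.023,0.145,-0.1],[0,0,0],0.06],[[-0.023,0.154,-0.1],[0,0,0],0.06]]'
python3 - <<'E'
from h import *
o=get_obs(); print(o['tool_pos'],o['contact_force'])
snap("top","t3"); show("t3","t3c",(250,130,410,250),5)
E
```

```text
time: 4.28
tool_pos: [513.0, 77.9, 323.0]
tcp_rot: [3.14, 0.001, -3.138]
contact_force: [-0.9, 0.4, -0.6]
grip_width: 58.8
[512.97998234  77.88632683 322.99425459] [-0.87063784  0.3747294  -0.59195163]
```

View pics/t3c.png

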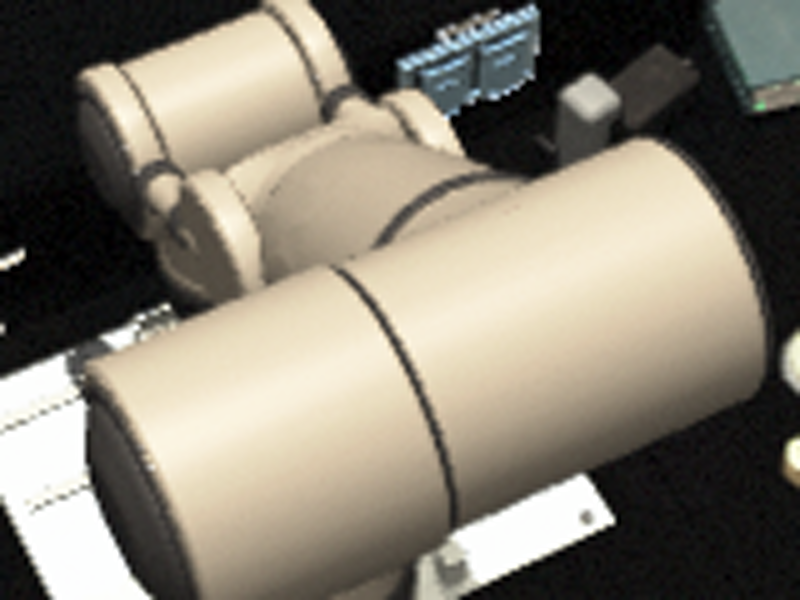

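```bash
python3 -m pendant '[[[0,-0.003,0.02],[0,0,0],0.06],[[0,-0.004,0.045],[0,0,0],0.06],[[0,-0.004,0.062],[0,0,0],0.06],[[0,-0.004,0.072],[0,0,0],0.06],[[0,-0.004,0.072],[0,0,0],0.06],[[0,-0.004,0.072],[0,0,0],0.03],[[0,-0.004,0.072],[0,0,0],0],[[0,-0.004,0.072],[0,0,0],0],[[0,-0.004,0.072],[0,0,0],0],[[0,-0.004,0.072],[0,0,0],0]]'
python3 -m pendant '[[[0,0,0],[0,0,0],0],[[0,0,0],[0,0,0],0]]'
```

```text
time: 5.17
tool_pos: [512.6, 69.8, 251.5]
tcp_rot: [3.142, 0.001, -3.141]
contact_force: [0.6, -0.1, -0.1]
grip_width: 31.3
time: 5.33
tool_pos: [512.5, 70.0, 251.0]
tcp_rot: [3.141, 0.0, -3.142]
contact_force: [-1.6, 15.3, 4.8]
grip_width: 17.8
```

```bash
python3 -m pendant '[[[0,0.002,0],[0,0,0],0],[[0,0.004,0],[0,0,0],0],[[0,0.004,0],[0,0,0],0],[[0,0.004,0],[0,0,0],0]]'; python3 -m pendant '[[[0,0,0],[0,0,0],0],[[0,0,0],[0,0,0],0]]'
```

```text
time: 5.67
tool_pos: [512.7, 72.7, 250.9]
tcp_rot: [-3.139, 0.001, -3.141]
contact_force: [0.1, -8.7, 1.4]
grip_width: 14.7
time: 5.83
tool_pos: [512.7, 72.7, 251.0]
tcp_rot: [-3.139, 0.001, -3.141]
contact_force: [-0.3, -8.0, 1.0]
grip_width: 14.6
```

```bash
python3 - <<'E'
import numpy as np
t=1.9+np.arange(11)*.3; P=np.c_[-45*np.cos(t),45*np.sin(t)]
print(np.diff(P,axis=0).round(1))  # tool x,y mm per 0.3 rad chord
E
```

```text
[[ 11.9  -6.2]
 [  9.6  -9.5]
 [  6.3 -11.9]
 [  2.6 -13.2]
 [ -1.5 -13.4]
 [ -5.3 -12.3]
 [ -8.8 -10.2]
 [-11.4  -7.2]
 [-13.   -3.5]
 [-13.4   0.5]]
```

```bash
python3 -m pendant '[[[0.0012,-0.0007,0],[0,0,0],0],[[0.0024,-0.0014,0],[0,0,0],0],[[0.0036,-0.0021,0],[0,0,0],0],[[0.0048,-0.0028,0],[0,0,0],0],[[0.006,-0.0035,0],[0,0,0],0],[[0.0072,-0.0042,0],[0,0,0],0],[[0.0084,-0.005,0],[0,0,0],0],[[0.0096,-0.0057,0],[0,0,0],0],[[0.0108,-0.0064,0],[0,0,0],0],[[0.0119,-0.0071,0],[0,0,0],0]]'
python3 -m pendant '[[[0.001,-0.001,0],[0,0,0],0],[[0.002,-0.002,0],[0,0,0],0],[[0.003,-0.003,0],[0,0,0],0],[[0.004,-0.004,0],[0,0,0],0],[[0.005,-0.005,0],[0,0,0],0],[[0.006,-0.006,0],[0,0,0],0],[[0.007,-0.007,0],[0,0,0],0],[[0.008,-0.008,0],[0,0,0],0],[[0.009,-0.009,0],[0,0,0],0],[[0.0096,-0.0095,0],[0,0,0],0]]'
python3 - <<'E'
from h import *
snap("scene","s4"); show("s4","s4c",(250,180,400,260),5)
E
```

```text
time: 6.67
tool_pos: [502.0, 67.2, 251.1]
tcp_rot: [3.141, 0.005, -3.141]
contact_force: [6.4, 3.5, -4.8]
grip_width: 14.3
time: 7.5
tool_pos: [491.5, 58.2, 251.0]
tcp_rot: [3.14, 0.003, -3.141]
contact_force: [2.7, 7.8, -0.8]
grip_width: 14.1
```

View pics/s4c.png

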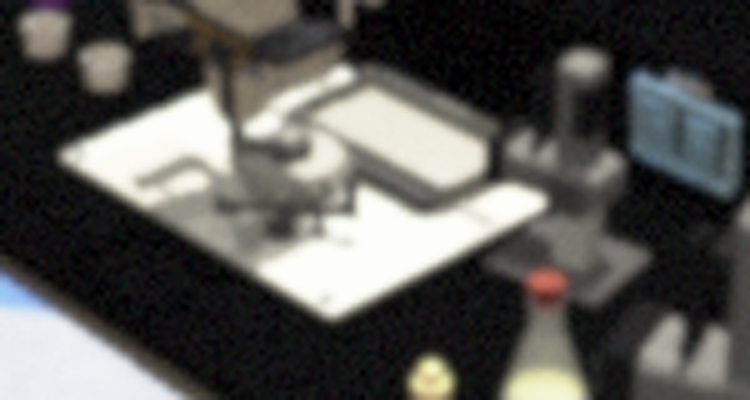

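The drum is turning freely (6–8 N), the tray has begun to come out, and the pawl tab is swung over. Continuing round.

```bash
python3 -m pendant '[[[0.0006,-0.0012,0],[0,0,0],0],[[0.0013,-0.0024,0],[0,0,0],0],[[0.0019,-0.0036,0],[0,0,0],0],[[0.0025,-0.0048,0],[0,0,0],0],[[0.0032,-0.006,0],[0,0,0],0],[[0.0038,-0.0072,0],[0,0,0],0],[[0.0044,-0.0083,0],[0,0,0],0],[[0.005,-0.0095,0],[0,0,0],0],[[0.0057,-0.0107,0],[0,0,0],0],[[0.0063,-0.0119,0],[0,0,0],0]]'
python3 -m pendant '[[[0.0003,-0.0013,0],[0,0,0],0],[[0.0005,-0.0026,0],[0,0,0],0],[[0.0008,-0.004,0],[0,0,0],0],[[0.001,-0.0053,0],[0,0,0],0],[[0.0013,-0.0066,0],[0,0,0],0],[[0.0016,-0.0079,0],[0,0,0],0],[[0.0018,-0.0092,0],[0,0,0],0],[[0.0021,-0.0106,0],[0,0,0],0],[[0.0023,-0.0119,0],[0,0,0],0],[[0.0026,-0.0132,0],[0,0,0],0]]'
python3 -m pendant '[[[-0.0001,-0.0013,0],[0,0,0],0],[[-0.0003,-0.0027,0],[0,0,0],0],[[-0.0004,-0.004,0],[0,0,0],0],[[-0.0006,-0.0054,0],[0,0,0],0],[[-0.0007,-0.0067,0],[0,0,0],0],[[-0.0009,-0.008,0],[0,0,0],0],[[-0.001,-0.0094,0],[0,0,0],0],[[-0.0012,-0.0107,0],[0,0,0],0],[[-0.0013,-0.0121,0],[0,0,0],0],[[-0.0015,-0.0134,0],[0,0,0],0]]'
python3 -m pendant '[[[-0.0005,-0.0012,0],[0,0,0],0],[[-0.0011,-0.0025,0],[0,0,0],0],[[-0.0016,-0.0037,0],[0,0,0],0],[[-0.0021,-0.0049,0],[0,0,0],0],[[-0.0026,-0.0062,0],[0,0,0],0],[[-0.0032,-0.0074,0],[0,0,0],0],[[-0.0037,-0.0086,0],[0,0,0],0],[[-0.0042,-0.0098,0],[0,0,0],0],[[-0.0048,-0.0111,0],[0,0,0],0],[[-0.0053,-0.0123,0],[0,0,0],0]]'
```

```text
time: 8.38
tool_pos: [483.9, 47.0, 251.0]
tcp_rot: [3.138, -0.002, -3.141]
contact_force: [-3.6, 12.2, 6.2]
grip_width: 14.1
time: 9.22
tool_pos: [480.6, 33.7, 250.9]
tcp_rot: [3.139, -0.004, -3.141]
contact_force: [-7.2, 10.5, 8.2]
grip_width: 14.1
time: 10.05
tool_pos: [482.2, 20.1, 250.8]
tcp_rot: [3.139, -0.004, -3.141]
contact_force: [-6.4, 8.9, 7.9]
grip_width: 14.5
time: 10.88
tool_pos: [487.7, 7.4, 250.4]
tcp_rot: [3.14, -0.004, -3.141]
contact_force: [-6.2, 8.0, 5.0]
grip_width: 14.0
```

```bash
python3 -m pendant '[[[-0.0009,-0.001,0],[0,0,0],0],[[-0.0018,-0.002,0],[0,0,0],0],[[-0.0026,-0.003,0],[0,0,0],0],[[-0.0035,-0.004,0],[0,0,0],0],[[-0.0044,-0.0051,0],[0,0,0],0],[[-0.0053,-0.0061,0],[0,0,0],0],[[-0.0062,-0.0071,0],[0,0,0],0],[[-0.007,-0.0082,0],[0,0,0],0],[[-0.0079,-0.0092,0],[0,0,0],0],[[-0.0088,-0.0102,0],[0,0,0],0]]'
python3 -m pendant '[[[-0.0011,-0.0007,0],[0,0,0],0],[[-0.0023,-0.0014,0],[0,0,0],0],[[-0.0034,-0.0022,0],[0,0,0],0],[[-0.0046,-0.0029,0],[0,0,0],0],[[-0.0057,-0.0036,0],[0,0,0],0],[[-0.0068,-0.0043,0],[0,0,0],0],[[-0.008,-0.005,0],[0,0,0],0],[[-0.0091,-0.0058,0],[0,0,0],0],[[-0.0103,-0.0065,0],[0,0,0],0],[[-0.0114,-0.0072,0],[0,0,0],0]]'
python3 -m pendant '[[[-0.0013,-0.0003,0],[0,0,0],0],[[-0.0026,-0.0007,0],[0,0,0],0],[[-0.0039,-0.001,0],[0,0,0],0],[[-0.0052,-0.0014,0],[0,0,0],0],[[-0.0065,-0.0017,0],[0,0,0],0],[[-0.0078,-0.0021,0],[0,0,0],0],[[-0.0091,-0.0024,0],[0,0,0],0],[[-0.0104,-0.0028,0],[0,0,0],0],[[-0.0117,-0.0031,0],[0,0,0],0],[[-0.013,-0.0035,0],[0,0,0],0]]'
python3 -m pendant '[[[-0.0013,0,0],[0,0,0],0],[[-0.0027,0.0001,0],[0,0,0],0],[[-0.004,0.0001,0],[0,0,0],0],[[-0.0054,0.0002,0],[0,0,0],0],[[-0.0067,0.0002,0],[0,0,0],0],[[-0.008,0.0003,0],[0,0,0],0],[[-0.0094,0.0003,0],[0,0,0],0],[[-0.0107,0.0004,0],[0,0,0],0],[[-0.0121,0.0004,0],[0,0,0],0],[[-0.0134,0.0005,0],[0,0,0],0]]'
python3 - <<'E'
from h import *
snap("scene","s5"); show("s5","s5c",(250,180,400,260),5)
E
```

```text
time: 11.72
tool_pos: [496.6, -2.8, 250.5]
tcp_rot: [3.14, -0.004, -3.141]
contact_force: [-5.4, 8.8, 4.2]
grip_width: 14.3
time: 12.55
tool_pos: [508.0, -9.8, 250.4]
tcp_rot: [3.139, -0.004, -3.141]
contact_force: [-7.3, 9.9, 5.8]
grip_width: 14.3
time: 13.38
tool_pos: [520.7, -13.6, 250.4]
tcp_rot: [3.14, -0.005, -3.141]
contact_force: [-8.2, 8.1, 5.8]
grip_width: 14.4
time: 14.22
tool_pos: [534.2, -14.2, 250.4]
tcp_rot: [-3.141, -0.005, -3.141]
contact_force: [-8.7, -0.7, 5.9]
grip_width: 14.2
```

View pics/s5c.png

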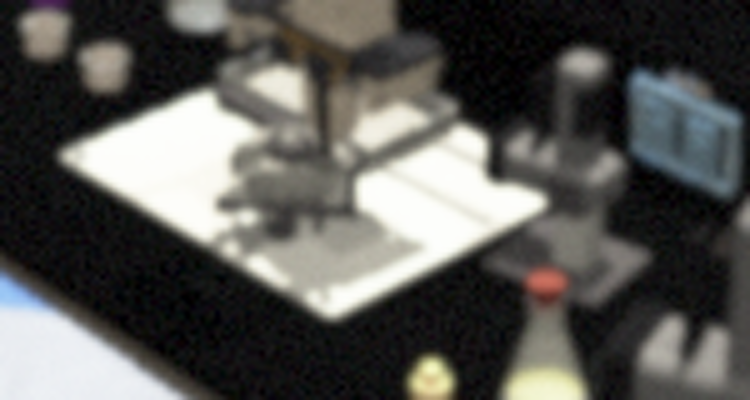

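```bash
python3 -m pendant '[[[-0.001,0,0],[0,0,0],0],[[-0.002,0.0003,0],[0,0,0],0],[[-0.003,0.0004,0],[0,0,0],0],[[-0.004,0.0006,0],[0,0,0],0],[[-0.004,0.0006,0],[0,0,0],0]]'
```

```text
time: 14.68
tool_pos: [538.5, -13.8, 250.4]
tcp_rot: [-3.141, -0.004, -3.14]
contact_force: [-8.2, -1.2, 4.4]
grip_width: 14.6
```

```bash
python3 -m pendant '[[[-0.001,0.0003,0],[0,0,0],0],[[-0.002,0.0006,0],[0,0,0],0],[[-0.003,0.0008,0],[0,0,0],0],[[-0.004,0.001,0],[0,0,0],0],[[-0.004,0.001,0],[0,0,0],0]]';python3 -m pendant '[[[-0.001,0.0003,0],[0,0,0],0],[[-0.002,0.0006,0],[0,0,0],0],[[-0.003,0.001,0],[0,0,0],0],[[-0.004,0.0013,0],[0,0,0],0],[[-0.004,0.0013,0],[0,0,0],0]]'
```

```text
time: 15.1
tool_pos: [542.2, -13.1, 250.4]
tcp_rot: [-3.14, -0.005, -3.141]
contact_force: [-9.3, -2.3, 5.0]
grip_width: 14.6
time: 15.52
tool_pos: [544.0, -12.8, 250.2]
tcp_rot: [-3.139, -0.013, -3.14]
contact_force: [-22.7, -11.1, 14.0]
grip_width: 14.2
```

```bash
python3 -m pendant '[[[0.002,0,0],[0,0,0],0.05],[[0.002,0,0],[0,0,0],0.05],[[0.002,0,0],[0,0,0],0.05],[[0.002,0,0],[0,0,0],0.05],[[0.002,0,-0.02],[0,0,0],0.05],[[0.002,0,-0.05],[0,0,0],0.05],[[0.002,0,-0.08],[0,0,0],0.05],[[0.03,0,-0.1],[0,0,0],0.07],[[0.06,0.01,-0.1],[0,0,0],0.07],[[0.09,0.01,-0.1],[0,0,0],0.07]]'
python3 -m pendant '[[[0,0.03,0],[0,0,0.12],0.07],[[0,0.06,0],[0,0,0.24],0.07],[[0,0.1,0],[0,0,0.36],0.07],[[0,0.14,0],[0,0,0.48],0.07],[[0,0.18,0],[0,0,0.6],0.07],[[0,0.22,0],[0,0,0.72],0.07],[[0,0.26,0],[0,0,0.84],0.07],[[0,0.28,0],[0,0,0.96],0.07],[[0,0.29,0],[0,0,1.08],0.07],[[0,0.29,0],[0,0,1.2],0.07]]'
python3 -m pendant '[[[0,0,0],[0,0,0.12],0.07],[[0,0,0],[0,0,0.24],0.07],[[0,0,0],[0,0,0.36],0.07],[[0,0,0],[0,0,0.371],0.07],[[0,0,0],[0,0,0.371],0.07]]'
python3 - <<'E'
from h import *
o=get_obs(); print(o['tool_pos'],o['tcp_rot'],o['contact_force'])
snap("top","t6"); show("t6","t6c",(110,130,410,325),2.66)
E
```

```text
time: 16.35
tool_pos: [457.0, -0.3, 351.9]
tcp_rot: [-3.142, 0.004, -3.141]
contact_force: [0.1, 1.0, 0.3]
grip_width: 65.7
time: 17.18
tool_pos: [457.1, 292.4, 350.5]
tcp_rot: [3.14, -0.001, 1.993]
contact_force: [-0.4, -0.2, 0.3]
grip_width: 70.4
time: 17.6
tool_pos: [457.6, 289.1, 350.7]
tcp_rot: [3.141, -0.0, 1.627]
contact_force: [0.6, -0.4, -0.3]
grip_width: 70.1
[457.55532882 289.11338436 350.72905448] [ 3.14116613e+00 -2.12879589e-04  1.62730537e+00] [ 0.58719291 -0.38407721 -0.31678051]
```

View pics/t6c.png

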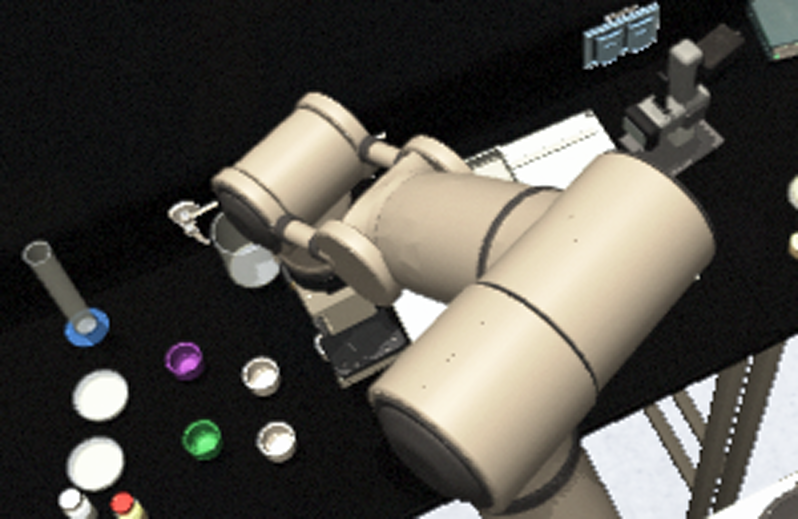

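```bash
python3 -m pendant '[[[0,0,0],[0,0,0.056],0.07],[[0,0,0],[0,0,0.056],0.07]]'
python3 -m pendant '[[[0.03,-0.002,0.01],[0,0,0],0.07],[[0.065,-0.004,0.02],[0,0,0],0.07],[[0.095,-0.006,0.035],[0,0,0],0.07],[[0.11,-0.007,0.045],[0,0,0],0.07],[[0.116,-0.0075,0.05],[0,0,0],0.07],[[0.116,-0.0075,0.05],[0,0,0],0.07]]'
python3 - <<'E'
from h import *
o=get_obs(); print(o['tool_pos'],o['tcp_rot'],o['contact_force'])
snap("top","t7"); show("t7","t7c",(230,130,400,250),4.66)
E
```

```text
time: 17.82
tool_pos: [457.5, 288.9, 350.8]
tcp_rot: [3.141, -0.0, 1.569]
contact_force: [-0.1, 0.5, 0.2]
grip_width: 70.2
time: 18.32
tool_pos: [449.6, 405.7, 299.2]
tcp_rot: [-3.14, 0.001, 1.572]
contact_force: [0.1, -0.7, 0.2]
grip_width: 70.5
[449.63617609 405.70535324 299.20093406] [-3.13953419e+00  1.32161045e-03  1.57225584e+00] [ 0.13916768 -0.70703674  0.22162677]
```

View pics/t7c.png

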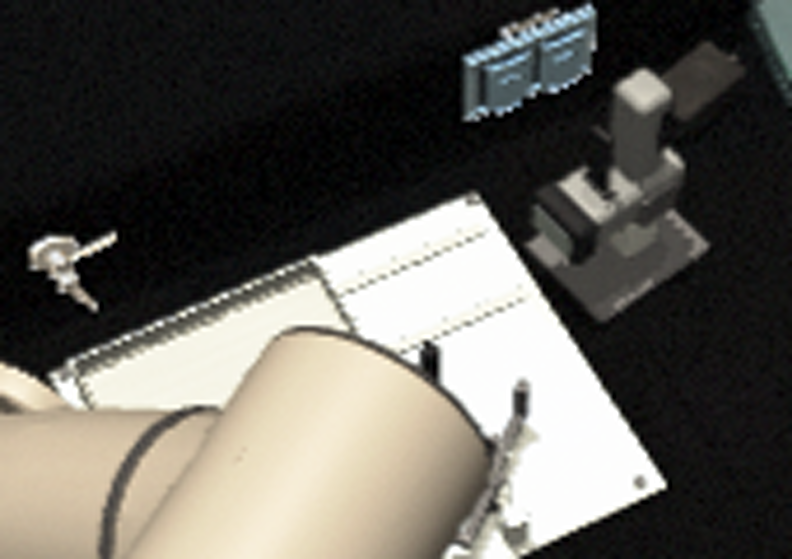

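Peg top at crop (430,345), pawl tab top (521,383), swung off the wheel. Tray rim corners are at (315,258) and (55,372); the reader's grip top is at (643,88).

```bash
python3 - <<'E'
from h import *
c=load("t7"); f=lambda u,v:(230+u/4.66-.4,130+v/4.66-.4)
for n,q,z in [("peg",(430,348),116),("tab",(521,384),70),("tray far-right",(317,258),36),("tray far-left",(52,374),36),("floor nr-right",(352,328),36),("base near",(600,322),6),("base right",(709,245),6),("base left",(525,245),6),("griptop",(643,90),194),("grip l",(613,92),194),("grip top",(637,68),194),("grip r",(672,86),194),("grip bot",(650,112),194)]: print(n,at(c,f(*q),z).round(1))
E
```

```text
peg [537.8 -13.1 116. ]
tab [507.8 -69.1  70. ]
tray far-right [690.8   3.3  36. ]
tray far-left [687.2 216.8  36. ]
floor nr-right [623.6   7.2  36. ]
base near [ 561.5 -166.7    6. ]
base right [ 584.2 -274.2    6. ]
base left [ 648.1 -150.1    6. ]
griptop [ 614.4 -218.3  194. ]
grip l [ 622.4 -199.   194. ]
grip top [ 633.2 -224.2  194. ]
grip r [ 608.3 -237.9  194. ]
grip bot [ 595.6 -213.   194. ]
```

Rig refined: axis at about (529.3,31.4), and the tab matches joint 0.70. Tray centre is about (638,105). Reader yaw is about 0.20 with its grip centre at (615,-218). Picking the crucible at (450,405).

```bash
python3 -m pendant '[[[0,0,0.03],[0,0,0],0.07],[[0,0,0.06],[0,0,0],0.07],[[0,0,0.085],[0,0,0],0.07],[[0,0,0.102],[0,0,0],0.07],[[0,0,0.111],[0,0,0],0.07],[[0,0,0.111],[0,0,0],0.05],[[0,0,0.111],[0,0,0],0.03],[[0,0,0.111],[0,0,0],0.03],[[0,0,0.111],[0,0,0],0.02],[[0,0,0.111],[0,0,0],0.02]]'
python3 -m pendant '[[[0,0,0],[0,0,0],0.02],[[0,0,0],[0,0,0],0.02],[[0,0,0],[0,0,0],0.02],[[0,0,-0.01],[0,0,0],0.02],[[0,0,-0.03],[0,0,0],0.02],[[0,0,-0.055],[0,0,0],0.02],[[0,0,-0.08],[0,0,0],0.02],[[0,0,-0.1],[0,0,0],0.02],[[0,0,-0.11],[0,0,0],0.02],[[0,0,-0.11],[0,0,0],0.02]]'
python3 - <<'E'
from h import *
c=load("top0"); f=lambda u,v:(110+u/2.66-.3,130+v/2.66-.3)
for n,q in [("fr",(585,116)),("nr",(617,180)),("fl",(445,175)),("nl",(480,238))]: print(n,at(c,f(*q),36).round(1))
E
```

```text
time: 19.2
tool_pos: [450.5, 405.1, 191.1]
tcp_rot: [3.14, -0.001, 1.568]
contact_force: [0.2, 0.5, 0.6]
grip_width: 40.9
time: 20.03
tool_pos: [450.6, 405.2, 302.7]
tcp_rot: [3.137, -0.003, 1.568]
contact_force: [1.0, -0.4, -0.7]
grip_width: 38.4
fr [ 684. -118.   36.]
nr [ 576.2 -108.    36. ]
fl [683.9  84.8  36. ]
nl [578.6  84.6  36. ]
```

```bash
python3 - <<'E'
from h import *
from scipy.ndimage import map_coordinates
for fn,ys in(("t7",(40,70,100)),("top0",(-80,-40,0,40))):
    c=load(fn); g=cv2.imread(f"pics/{fn}_raw.png",0).astype(float)
    for y in ys:
        xs=np.arange(560 if fn=="top0" else 640,716,3); q=proj(c,np.c_[xs,0*xs+y,0*xs+36]); print(fn,y,xs[0],map_coordinates(g,[q[:,1],q[:,0]],order=1).astype(int))
c=load("t7"); g=cv2.imread("pics/t7_raw.png",0).astype(float)
xs=np.arange(-20,30,2); q=proj(c,np.c_[0*xs+660,xs,0*xs+36]); print("y",xs[0],map_coordinates(g,[q[:,1],q[:,0]],order=1).astype(int))
E
```

```text
t7 40 640 [ 83 171 242 243 243 243 244 244 243 242 242 231 165 120  87  86 105 169
 100  43  12  13  16  16  15  14]
t7 70 640 [219 240 243 244 243 244 245 244 244 243 244 244 211 168 116  92  92 145
 112  34  17  14  15  14  12  14]
t7 100 640 [243 243 244 243 242 242 244 243 243 243 243 210 147 141 110  90  97 111
 103  51  18  12  15  13  11  14]
top0 -80 560 [106  69  73 110 126 128 128 104  90 114 208 244 244 244 244 243 244 245
 245 244 243 243 244 244 243 242 242 241 241 241 242 242 242 242 241 240
 240 241 202 157 132 100  86  97 114 101  51  16  13  12  16  13]
top0 -40 560 [105  58  77 112 132 134 122  87  82 122 230 242 243 243 243 242 242 243
 243 243 243 243 243 242 242 242 241 241 241 242 241 241 241 242 242 241
 241 241 223 157 113  86  86 127 195 103  37  17  13  14  17  17]
top0 0 560 [236 214 149 139 135 136 134 109  87 151 221 241 241 240 240 240 240 242
 242 241 240 240 240 240 240 240 240 240 241 241 241 240 240 241 240 240
 240 231 190 164 151 103  88  94 122  95  33  16  11  12  12  13]
top0 40 560 [243 243 242 242 243 216 154 100  84 100 194 232 240 240 240 240 241 242
 242 241 240 241 241 241 242 242 240 240 241 241 240 239 239 240 240 240
 241 241 209 144 110  87  86 123 146  73  30  11  14  15  13  15]
y -20 [245 246 246 247 246 245 245 245 246 246 245 238 202 149 118 145 206 235
 241 243 243 243 243 244 244]
```

```bash
python3 - <<'E'
from h import *
a,b=load("scene0"),load("top0")
def tri(p,q):
    (o1,d1),(o2,d2)=ray(a,p),ray(b,q); A=np.c_[d1,-d2]; s=np.linalg.lstsq(A,o2-o1,rcond=None)[0]; return (o1+d1*s[0]).round(),(o2+d2*s[1]).round()
print(tri((322,177),(242,187)), tri((463/1.25,253/1.25),(430/1.25,180/1.25)))
E
```

```text
(array([751., 181.,  74.]), array([747., 183.,  72.])) (array([ 691., -179.,  104.]), array([ 715., -189.,  124.]))
```

```bash
python3 -m pendant '[[[-0.01,0.006,0],[0,0,-0.08],0.02],[[-0.03,0.02,0],[0,0,-0.2],0.02],[[-0.055,0.04,0],[0,0,-0.32],0.02],[[-0.08,0.06,0],[0,0,-0.44],0.02],[[-0.105,0.08,0],[0,0,-0.56],0.02],[[-0.13,0.1,0],[0,0,-0.68],0.02],[[-0.155,0.12,0],[0,0,-0.8],0.02],[[-0.18,0.135,0],[0,0,-0.92],0.02],[[-0.197,0.145,0],[0,0,-1.04],0.02],[[-0.205,0.15,0],[0,0,-1.16],0.02]]'
python3 -m pendant '[[[0,0,0],[0,0,-0.12],0.02],[[0,0,0],[0,0,-0.24],0.02],[[0,0,0],[0,0,-0.36],0.02],[[0,0,0],[0,0,-0.41],0.02],[[0,0,0],[0,0,-0.41],0.02]]'
python3 -c "
from h import *
o=get_obs(); print(o['tool_pos'],o['tcp_rot'],o['grip_width'])"
```

```text
time: 20.87
tool_pos: [600.8, 196.7, 297.7]
tcp_rot: [-3.14, -0.002, 2.732]
contact_force: [-0.4, 0.1, 0.2]
grip_width: 38.2
time: 21.28
tool_pos: [599.4, 199.4, 298.0]
tcp_rot: [-3.141, -0.003, 3.14]
contact_force: [0.7, 0.4, -0.5]
grip_width: 38.8
[599.40072913 199.38009174 297.96247084] [-3.14111595e+00 -2.78747597e-03  3.13989294e+00] 38.84913267600277
```

```bash
python3 -m pendant '[[[-0.005,-0.015,0],[0,0,0],0.02],[[-0.014,-0.035,0],[0,0,0],0.02],[[-0.024,-0.06,0],[0,0,0],0.02],[[-0.034,-0.085,0],[0,0,0],0.02],[[-0.045,-0.11,0],[0,0,0],0.02],[[-0.052,-0.128,0],[0,0,0],0.02],[[-0.0565,-0.139,0],[0,0,0],0.02],[[-0.0575,-0.141,0],[0,0,0],0.02],[[-0.0575,-0.141,0],[0,0,0],0.02]]'
python3 -m pendant '[[[0,0,0.01],[0,0,0],0.02],[[0,0,0.028],[0,0,0],0.02],[[0,0,0.046],[0,0,0],0.02],[[0,0,0.062],[0,0,0],0.02],[[0,0,0.072],[0,0,0],0.02],[[0,0,0.08],[0,0,0],0.02],[[0,0,0.085],[0,0,0],0.02],[[0,0,0.087],[0,0,0],0.02],[[0,0,0.087],[0,0,0],0.02],[[0,0,0.087],[0,0,0],0.02]]'
```

```text
time: 22.03
tool_pos: [656.8, 57.6, 299.1]
tcp_rot: [3.141, -0.001, 3.136]
contact_force: [0.3, 0.2, 0.3]
grip_width: 38.5
time: 22.87
tool_pos: [657.0, 58.4, 213.4]
tcp_rot: [3.142, 0.001, 3.138]
contact_force: [0.2, 0.1, 0.0]
grip_width: 38.1
```

Lower by small steps to contact, watching force.

```bash
python3 -m pendant '[[[0,0,0.002],[0,0,0],0.02],[[0,0,0.003],[0,0,0],0.02],[[0,0,0.003],[0,0,0],0.02]]';python3 -m pendant '[[[0,0,0.001],[0,0,0],0.02],[[0,0,0.002],[0,0,0],0.02],[[0,0,0.002],[0,0,0],0.02]]'
```

```text
time: 23.12
tool_pos: [656.7, 58.3, 209.9]
tcp_rot: [3.142, 0.0, 3.138]
contact_force: [-0.9, 0.1, -0.6]
grip_width: 38.2
time: 23.37
tool_pos: [656.7, 58.3, 207.5]
tcp_rot: [3.141, -0.0, 3.138]
contact_force: [-0.1, 0.3, -1.1]
grip_width: 38.3
```

```bash
python3 -m pendant '[[[0,0,0.001],[0,0,0],0.02],[[0,0,0.002],[0,0,0],0.02],[[0,0,0.002],[0,0,0],0.02]]';python3 -m pendant '[[[0,0,0.001],[0,0,0],0.02],[[0,0,0.0015],[0,0,0],0.02],[[0,0,0.0015],[0,0,0],0.02]]'
```

```text
time: 23.62
tool_pos: [656.8, 58.3, 206.9]
tcp_rot: [-3.142, 0.001, 3.138]
contact_force: [-3.0, -1.2, 6.6]
grip_width: 38.4
time: 23.87
tool_pos: [656.9, 58.4, 206.9]
tcp_rot: [-3.141, 0.002, 3.138]
contact_force: [-4.3, 0.4, 14.3]
grip_width: 38.4
```

```bash
python3 -m pendant '[[[0,0,-0.001],[0,0,0],0.03],[[0,0,-0.001],[0,0,0],0.05],[[0,0,-0.001],[0,0,0],0.05],[[0,0,-0.001],[0,0,0],0.05],[[0,0,-0.01],[0,0,0],0.05],[[0,0,-0.025],[0,0,0],0.05],[[0,0,-0.05],[0,0,0],0.05],[[0,0,-0.08],[0,0,0],0.05],[[0,0,-0.1],[0,0,0],0.07],[[0,0,-0.1],[0,0,0],0.07]]'
cat > blobs.py <<'E'
from h import *
import sys
c=snap("top",sys.argv[1]); im=cv2.imread(f"pics/{sys.argv[1]}_raw.png"); g=cv2.inRange(im,(120,120,120),(255,255,255))
n,l,st,ce=cv2.connectedComponentsWithStats(g)
for i in range(1,n):
    w=at(c,ce[i],22)
    if 40<st[i,4]<250 and 380<w[0]<750 and 150<w[1]<560: print(ce[i].round(1),st[i,2:],w.round())
o=get_obs(); print(o['tool_pos'].round(1),o['tcp_rot'].round(3))
show(sys.argv[1],sys.argv[1]+"c",(110,130,410,325),2.66)
E
python3 blobs.py t8
```

```text
time: 24.7
tool_pos: [657.8, 58.4, 310.2]
tcp_rot: [-3.141, 0.009, 3.138]
contact_force: [1.2, -0.7, 0.4]
grip_width: 58.7
[235.3 257.9] [ 13  12 112] [537. 299.  22.]
[207.8 270.4] [ 14  13 117] [536. 393.  22.]
[657.3  58.3 307.5] [-3.142  0.006  3.138]
```

View pics/t8c.png

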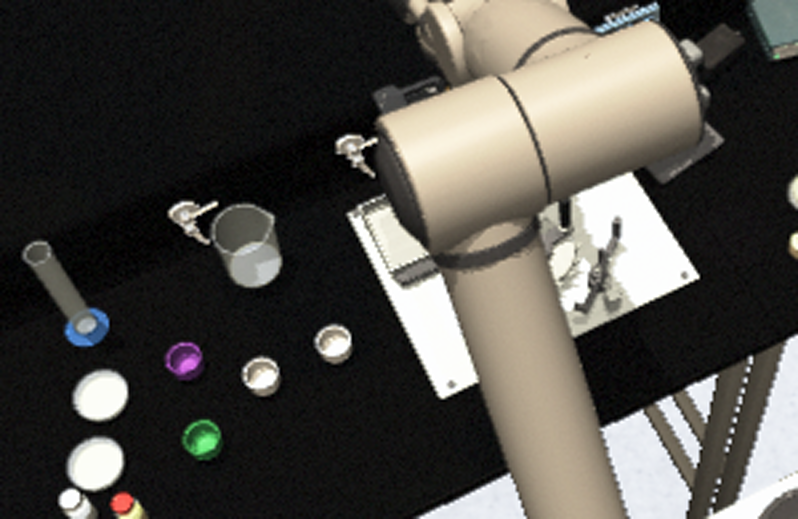

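Remaining crucibles are at (537,299) and (536,393), both unmoved. Picking the first.

```bash
python3 -m pendant '[[[0.01,0.02,0],[0,0,0],0.07],[[0.025,0.05,0],[0,0,0],0.07],[[0.041,0.085,0],[0,0,0],0.07],[[0.057,0.12,0],[0,0,0],0.07],[[0.075,0.155,0],[0,0,0],0.07],[[0.094,0.19,0],[0,0,0],0.07],[[0.109,0.22,0.004],[0,0,0],0.07],[[0.117,0.237,0.008],[0,0,0],0.07],[[0.119,0.241,0.008],[0,0,0],0.07],[[0.119,0.241,0.008],[0,0,0],0.07]]'
python3 -m pendant '[[[0,0,0.03],[0,0,0],0.07],[[0,0,0.06],[0,0,0],0.07],[[0,0,0.085],[0,0,0],0.07],[[0,0,0.102],[0,0,0],0.07],[[0,0,0.111],[0,0,0],0.07],[[0,0,0.111],[0,0,0],0.05],[[0,0,0.111],[0,0,0],0.03],[[0,0,0.111],[0,0,0],0.03],[[0,0,0.111],[0,0,0],0.02],[[0,0,0.111],[0,0,0],0.02]]'
python3 -m pendant '[[[0,0,0],[0,0,0],0.02],[[0,0,0],[0,0,0],0.02],[[0,0,0],[0,0,0],0.02],[[0,0,0],[0,0,0],0.02]]'
```

```text
time: 25.58
tool_pos: [537.6, 300.8, 295.1]
tcp_rot: [-3.141, -0.002, 3.141]
contact_force: [0.0, -0.3, 0.5]
grip_width: 70.2
time: 26.42
tool_pos: [538.9, 299.8, 186.6]
tcp_rot: [3.141, 0.002, 3.138]
contact_force: [0.3, -0.1, -0.3]
grip_width: 41.3
time: 26.75
tool_pos: [538.9, 299.9, 186.4]
tcp_rot: [3.141, 0.002, 3.138]
contact_force: [-0.6, -0.7, 6.2]
grip_width: 38.1
```

```bash
python3 -m pendant '[[[0,0,-0.01],[0,0,0],0.02],[[0,0,-0.03],[0,0,0],0.02],[[0,0,-0.055],[0,0,0],0.02],[[0,0,-0.075],[0,0,0],0.02],[[-0.005,-0.005,-0.09],[0,0,0],0.02],[[-0.015,-0.018,-0.1],[0,0,0],0.02],[[-0.03,-0.036,-0.1],[0,0,0],0.02],[[-0.047,-0.056,-0.1],[0,0,0],0.02],[[-0.064,-0.077,-0.1],[0,0,0],0.02],[[-0.08,-0.098,-0.1],[0,0,0],0.02]]'
python3 -m pendant '[[[-0.015,-0.018,0],[0,0,0],0.02],[[-0.026,-0.034,0],[0,0,0],0.02],[[-0.034,-0.044,0],[0,0,0],0.02],[[-0.038,-0.048,0],[0,0,0],0.02],[[-0.038,-0.048,0.005],[0,0,0],0.02],[[-0.038,-0.048,0.02],[0,0,0],0.02],[[-0.038,-0.048,0.04],[0,0,0],0.02],[[-0.038,-0.048,0.055],[0,0,0],0.02],[[-0.038,-0.048,0.066],[0,0,0],0.02],[[-0.038,-0.048,0.07],[0,0,0],0.02]]'
python3 -m pendant '[[[0,0,0.003],[0,0,0],0.02],[[0,0,0.006],[0,0,0],0.02],[[0,0,0.008],[0,0,0],0.02],[[0,0,0.008],[0,0,0],0.02],[[0,0,0.008],[0,0,0],0.02]]'
```

```text
time: 27.58
tool_pos: [618.7, 200.7, 285.9]
tcp_rot: [3.141, 0.0, 3.139]
contact_force: [-0.2, 0.0, -0.4]
grip_width: 38.1
time: 28.42
tool_pos: [654.9, 154.5, 213.0]
tcp_rot: [-3.141, -0.004, 3.14]
contact_force: [-0.4, -0.3, -0.4]
grip_width: 38.5
time: 28.83
tool_pos: [656.2, 153.4, 207.8]
tcp_rot: [3.141, 0.001, 3.138]
contact_force: [0.4, 0.1, 0.4]
grip_width: 38.3
```

```bash
python3 -m pendant '[[[0,0,0.001],[0,0,0],0.02],[[0,0,0.002],[0,0,0],0.02],[[0,0,0.003],[0,0,0],0.02],[[0,0,0.003],[0,0,0],0.02]]'; python3 -m pendant '[[[0,0,0.001],[0,0,0],0.02],[[0,0,0.0015],[0,0,0],0.02],[[0,0,0.0015],[0,0,0],0.02]]'
```

```text
time: 29.17
tool_pos: [656.0, 153.3, 204.1]
tcp_rot: [3.142, -0.0, 3.138]
contact_force: [-0.6, -0.1, -0.2]
grip_width: 37.9
time: 29.42
tool_pos: [656.0, 153.3, 202.5]
tcp_rot: [3.142, -0.0, 3.138]
contact_force: [-0.6, 0.3, -0.5]
grip_width: 38.2
```

```bash
python3 -m pendant '[[[0,0,0.0007],[0,0,0],0.02],[[0,0,0.0007],[0,0,0],0.05],[[0,0,0.0007],[0,0,0],0.05],[[0,0,0],[0,0,0],0.05],[[0,0,-0.01],[0,0,0],0.05],[[0,0,-0.025],[0,0,0],0.05],[[0,0,-0.05],[0,0,0],0.05],[[0,0,-0.08],[0,0,0],0.05],[[0,0,-0.1],[0,0,0],0.07],[[0,0,-0.1],[0,0,0],0.07]]'
python3 blobs.py t9
```

```text
time: 30.25
tool_pos: [657.1, 153.5, 309.2]
tcp_rot: [3.14, 0.01, 3.138]
contact_force: [0.0, 0.3, 1.5]
grip_width: 59.2
[267.4 261.6] [ 20  36 124] [478. 213.  22.]
[207.7 270.3] [ 14  13 116] [536. 393.  22.]
[656.6 153.4 306.5] [3.141 0.006 3.138]
```

```bash
python3 -m pendant '[[[0.01,0.02,0],[0,0,0],0.07],[[0.025,0.05,0],[0,0,0],0.07],[[0.041,0.085,0],[0,0,0],0.07],[[0.057,0.12,0],[0,0,0],0.07],[[0.075,0.155,0],[0,0,0],0.07],[[0.094,0.19,0],[0,0,0],0.07],[[0.109,0.22,0],[0,0,0],0.07],[[0.117,0.237,0],[0,0,0],0.07],[[0.119,0.24,0],[0,0,0],0.07],[[0.119,0.24,0],[0,0,0],0.07]]'
python3 -m pendant '[[[0,0,0.03],[0,0,0],0.07],[[0,0,0.06],[0,0,0],0.07],[[0,0,0.085],[0,0,0],0.07],[[0,0,0.102],[0,0,0],0.07],[[0,0,0.114],[0,0,0],0.07],[[0,0,0.114],[0,0,0],0.05],[[0,0,0.114],[0,0,0],0.03],[[0,0,0.114],[0,0,0],0.03],[[0,0,0.114],[0,0,0],0.02],[[0,0,0.114],[0,0,0],0.02]]'
python3 -m pendant '[[[0,0,0],[0,0,0],0.02],[[0,0,0],[0,0,0],0.02],[[0,0,0],[0,0,0],0.02],[[0,0,0],[0,0,0],0.02]]'
```

```text
time: 31.13
tool_pos: [536.7, 394.8, 301.7]
tcp_rot: [-3.141, -0.002, 3.141]
contact_force: [0.4, 1.0, -0.0]
grip_width: 70.2
time: 31.97
tool_pos: [538.2, 393.9, 190.2]
tcp_rot: [3.14, 0.002, 3.138]
contact_force: [0.1, 0.4, 0.2]
grip_width: 41.3
time: 32.3
tool_pos: [538.2, 393.8, 190.1]
tcp_rot: [3.141, 0.002, 3.138]
contact_force: [-1.0, -1.0, 6.1]
grip_width: 38.2
```

```bash
python3 -m pendant '[[[0,0,-0.01],[0,0,0],0.02],[[0,0,-0.03],[0,0,0],0.02],[[0,0,-0.055],[0,0,0],0.02],[[0,0,-0.08],[0,0,0],0.02],[[-0.002,-0.007,-0.094],[0,0,0],0.02],[[-0.006,-0.022,-0.1],[0,0,0],0.02],[[-0.012,-0.045,-0.1],[0,0,0],0.02],[[-0.019,-0.072,-0.1],[0,0,0],0.02],[[-0.026,-0.1,-0.1],[0,0,0],0.02],[[-0.033,-0.128,-0.1],[0,0,0],0.02]]'
python3 -m pendant '[[[-0.007,-0.028,0],[0,0,0],0.02],[[-0.015,-0.056,0],[0,0,0],0.02],[[-0.022,-0.084,0],[0,0,0],0.02],[[-0.029,-0.11,0],[0,0,0],0.02],[[-0.035,-0.134,0],[0,0,0],0.02],[[-0.04,-0.152,0],[0,0,0],0.02],[[-0.042,-0.16,0],[0,0,0],0.02],[[-0.042,-0.16,0],[0,0,0],0.02]]'
python3 -m pendant '[[[0,0,0.01],[0,0,0],0.02],[[0,0,0.026],[0,0,0],0.02],[[0,0,0.044],[0,0,0],0.02],[[0,0,0.06],[0,0,0],0.02],[[0,0,0.07],[0,0,0],0.02],[[0,0,0.076],[0,0,0],0.02],[[0,0,0.08],[0,0,0],0.02],[[0,0,0.082],[0,0,0],0.02],[[0,0,0.082],[0,0,0],0.02],[[0,0,0.082],[0,0,0],0.02]]'
```

```text
time: 33.13
tool_pos: [570.3, 263.1, 287.7]
tcp_rot: [-3.141, -0.002, 3.138]
contact_force: [0.4, -0.2, -0.4]
grip_width: 38.1
time: 33.8
tool_pos: [611.9, 102.8, 287.9]
tcp_rot: [-3.141, -0.002, 3.135]
contact_force: [-0.1, 0.8, 0.0]
grip_width: 38.0
time: 34.63
tool_pos: [613.1, 106.8, 207.3]
tcp_rot: [3.141, 0.006, 3.14]
contact_force: [6.1, 1.0, 0.3]
grip_width: 38.3
```

```bash
python3 -m pendant '[[[0,0,0],[0,0,0],0.02]]'; python3 - <<'E'
from h import *
snap("scene","s10"); show("s10","s10c",(270,170,390,250),6)
E
```

```text
time: 34.72
tool_pos: [613.1, 106.8, 207.3]
tcp_rot: [3.141, 0.006, 3.14]
contact_force: [6.8, -0.8, 0.4]
grip_width: 38.5
```

View pics/s10c.png

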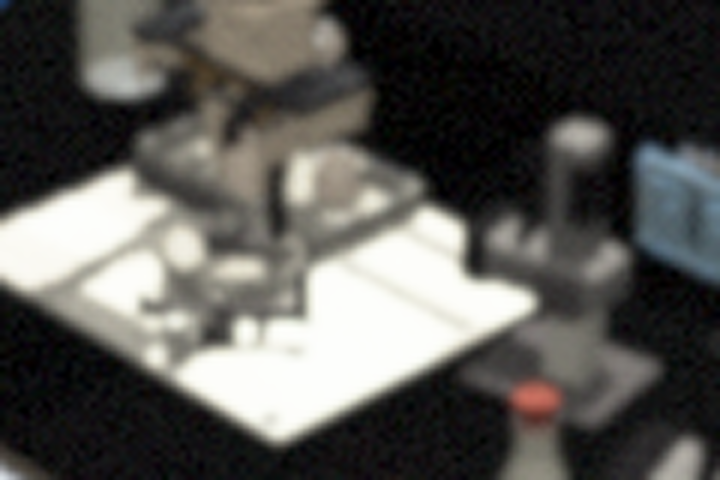

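```bash
python3 -m pendant '[[[0,0,-0.004],[0,0,0],0.02],[[-0.003,0,-0.004],[0,0,0],0.02],[[-0.006,0,-0.004],[0,0,0],0.02],[[-0.006,0,-0.004],[0,0,0],0.02]]'; python3 -m pendant '[[[0,0,0.002],[0,0,0],0.02],[[0,0,0.0035],[0,0,0],0.02],[[0,0,0.0035],[0,0,0],0.02]]'
```

```text
time: 35.1
tool_pos: [617.8, 106.2, 210.1]
tcp_rot: [3.141, -0.001, 3.139]
contact_force: [-0.7, 0.1, -0.5]
grip_width: 38.4
time: 35.35
tool_pos: [617.5, 105.6, 206.4]
tcp_rot: [3.142, -0.002, 3.138]
contact_force: [-0.1, -0.6, -0.8]
grip_width: 37.8
```

```bash
python3 -m pendant '[[[0,0,0.001],[0,0,0],0.02],[[0,0,0.001],[0,0,0],0.05],[[0,0,0.001],[0,0,0],0.05],[[0,0,0],[0,0,0],0.05],[[0,0,-0.01],[0,0,0],0.05],[[0,0,-0.025],[0,0,0],0.05],[[0,0,-0.05],[0,0,0],0.05],[[0,0,-0.08],[0,0,0],0.05],[[0,0,-0.11],[0,0,0],0.05],[[0,0,-0.11],[0,0,0],0.05]]'
python3 -m pendant '[[[0.01,-0.02,0],[0,0,0],0],[[0.02,-0.045,0],[0,0,0],0],[[0.032,-0.075,0],[0,0,0],0],[[0.044,-0.105,0],[0,0,0],0],[[0.056,-0.135,0],[0,0,0],0],[[0.067,-0.16,0],[0,0,0],0],[[0.075,-0.18,0],[0,0,0],0],[[0.079,-0.186,0],[0,0,0],0],[[0.079,-0.186,0],[0,0,0],0],[[0.079,-0.186,0],[0,0,0],0]]'
python3 blobs.py t11; python3 -c "
from h import show; show('t11','t11d',(200,140,360,250),4.5)"
```

```text
time: 36.18
tool_pos: [619.1, 105.6, 325.0]
tcp_rot: [3.141, 0.012, 3.138]
contact_force: [0.6, 0.7, 0.6]
grip_width: 50.0
time: 37.02
tool_pos: [538.4, -80.0, 317.6]
tcp_rot: [3.141, 0.001, 3.138]
contact_force: [0.6, -0.7, 0.7]
grip_width: 0.3
[538.6 -79.5 317.5] [3.141e+00 1.000e-03 3.139e+00]
```

View pics/t11d.png

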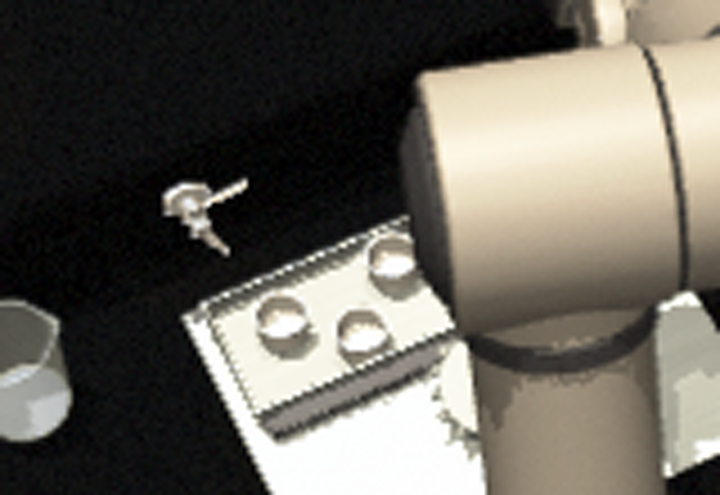

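All three stand upright in the tray, at crop (283,322), (362,335) and (393,260). Now flicking the pawl back.

```bash
python3 -m pendant '[[[0,0,0.02],[0,0,0],0],[[0,0,0.045],[0,0,0],0],[[0,0,0.065],[0,0,0],0],[[0,0,0.078],[0,0,0],0],[[0,0,0.0815],[0,0,0],0],[[0,0,0.0815],[0,0,0],0]]'
python3 -m pendant '[[[0.006,0,0],[0,0,0],0],[[0.012,0,0],[0,0,0],0],[[0.018,0,0],[0,0,0],0],[[0.024,0,0],[0,0,0],0],[[0.03,0,0],[0,0,0],0],[[0.036,0,0],[0,0,0],0],[[0.042,0,0],[0,0,0],0],[[0.047,0,0],[0,0,0],0],[[0.05,0,0],[0,0,0],0],[[0.05,0,0],[0,0,0],0]]'
```

```text
time: 37.57
tool_pos: [538.5, -79.1, 234.8]
tcp_rot: [3.141, -0.002, 3.14]
contact_force: [0.8, 0.3, 0.3]
grip_width: 0.4
time: 38.4
tool_pos: [487.4, -79.9, 235.7]
tcp_rot: [3.141, -0.001, 3.138]
contact_force: [0.5, -0.4, 0.4]
grip_width: 0.6
```

```bash
python3 -m pendant '[[[0,0,-0.02],[0,0,0],0],[[0,0,-0.05],[0,0,0],0],[[0,0,-0.085],[0,0,0],0.05],[[-0.015,0.02,-0.085],[0,0,0],0.05],[[-0.03,0.04,-0.085],[0,0,0],0.05],[[-0.045,0.06,-0.085],[0,0,0],0.05],[[-0.051,0.067,-0.085],[0,0,0],0.05],[[-0.051,0.067,-0.085],[0,0,0],0.05],[[-0.051,0.067,-0.085],[0,0,0],0.05]]'
python3 - <<'E'
from h import *
o=get_obs(); print(o['tool_pos'])
snap("scene","s12"); a=cv2.imread("pics/s5_raw.png")[180:260,280:400]; b=cv2.imread("pics/s12_raw.png")[180:260,280:400]
cv2.imwrite("pics/s12c.png",cv2.resize(np.hstack([a,b]),None,fx=3.3,fy=3.3,interpolation=cv2.INTER_CUBIC))
E
```

```text
time: 39.15
tool_pos: [539.2, -13.2, 320.2]
tcp_rot: [-3.141, -0.001, 3.14]
contact_force: [0.2, 1.3, -0.1]
grip_width: 42.9
[539.23760809 -13.24784149 320.20190955]
```

View pics/s12c.png

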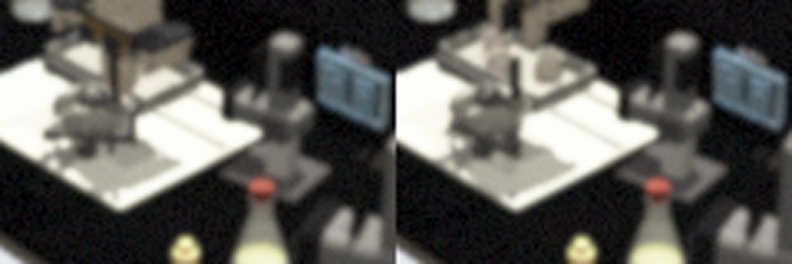

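The tab has moved about (-11,+15) crop px, matching the expected (-15,+15), so the pawl is on. Now gripping the peg.

```bash
python3 -m pendant '[[[0,0,0.02],[0,0,0],0.05],[[0,0,0.045],[0,0,0],0.05],[[0,0,0.062],[0,0,0],0.05],[[0,0,0.069],[0,0,0],0.05],[[0,0,0.069],[0,0,0],0.05],[[0,0,0.069],[0,0,0],0.02],[[0,0,0.069],[0,0,0],0],[[0,0,0.069],[0,0,0],0],[[0,0,0.069],[0,0,0],0],[[0,0,0.069],[0,0,0],0]]'
python3 -m pendant '[[[0,0,0],[0,0,0],0],[[0,0,0],[0,0,0],0],[[0,0,0],[0,0,0],0]]'
```

```text
time: 40.03
tool_pos: [539.6, -13.3, 252.4]
tcp_rot: [-3.141, 0.001, 3.138]
contact_force: [0.8, 0.3, -0.7]
grip_width: 21.0
time: 40.28
tool_pos: [539.6, -13.4, 252.1]
tcp_rot: [-3.141, 0.001, 3.138]
contact_force: [-1.5, -0.3, 3.4]
grip_width: 14.4
```

```bash
python3 -m pendant '[[[0.0013,0,0],[0,0,0],0],[[0.0027,-0.0001,0],[0,0,0],0],[[0.004,-0.0001,0],[0,0,0],0],[[0.0054,-0.0002,0],[0,0,0],0],[[0.0067,-0.0002,0],[0,0,0],0],[[0.008,-0.0003,0],[0,0,0],0],[[0.0094,-0.0003,0],[0,0,0],0],[[0.0107,-0.0004,0],[0,0,0],0],[[0.0121,-0.0004,0],[0,0,0],0],[[0.0134,-0.0005,0],[0,0,0],0]]'
python3 -m pendant '[[[0.0013,0.0003,0],[0,0,0],0],[[0.0026,0.0007,0],[0,0,0],0],[[0.0039,0.001,0],[0,0,0],0],[[0.0052,0.0014,0],[0,0,0],0],[[0.0065,0.0017,0],[0,0,0],0],[[0.0078,0.0021,0],[0,0,0],0],[[0.0091,0.0024,0],[0,0,0],0],[[0.0104,0.0028,0],[0,0,0],0],[[0.0117,0.0031,0],[0,0,0],0],[[0.013,0.0035,0],[0,0,0],0]]'
python3 -m pendant '[[[0.0011,0.0007,0],[0,0,0],0],[[0.0023,0.0014,0],[0,0,0],0],[[0.0034,0.0022,0],[0,0,0],0],[[0.0046,0.0029,0],[0,0,0],0],[[0.0057,0.0036,0],[0,0,0],0],[[0.0068,0.0043,0],[0,0,0],0],[[0.008,0.005,0],[0,0,0],0],[[0.0091,0.0058,0],[0,0,0],0],[[0.0103,0.0065,0],[0,0,0],0],[[0.0114,0.0072,0],[0,0,0],0]]'
```

```text
time: 41.12
tool_pos: [527.7, -14.1, 252.2]
tcp_rot: [-3.141, 0.006, 3.137]
contact_force: [8.8, -1.8, -2.8]
grip_width: 14.4
time: 41.95
tool_pos: [515.0, -12.0, 252.2]
tcp_rot: [-3.138, 0.007, 3.138]
contact_force: [8.7, -11.1, -5.0]
grip_width: 14.2
time: 42.78
tool_pos: [502.2, -6.3, 252.2]
tcp_rot: [-3.135, 0.002, 3.139]
contact_force: [-1.1, -24.2, 1.4]
grip_width: 14.3
```

```bash
python3 -m pendant '[[[0.0011,0.0008,0],[0,0,0],0],[[0.0022,0.0016,0],[0,0,0],0],[[0.0032,0.0025,0],[0,0,0],0],[[0.0042,0.0033,0],[0,0,0],0],[[0.0052,0.0041,0],[0,0,0],0],[[0.0062,0.0048,0],[0,0,0],0]]'
python3 - <<'E'
import numpy as np
t=3.865-np.arange(8)*.2807; P=np.c_[-45*np.cos(t),45*np.sin(t)]
print(np.diff(P,axis=0).round(1), (P*[-1,1]+[529.3,31.4]).round(1))
E
```

```text
time: 43.28
tool_pos: [494.9, -1.3, 252.1]
tcp_rot: [-3.135, -0.002, 3.139]
contact_force: [-7.5, -23.7, 8.2]
grip_width: 14.4
[[  6.9  10.5]
 [  3.7  12. ]
 [  0.3  12.6]
 [ -3.2  12.2]
 [ -6.5  10.8]
 [ -9.2   8.6]
 [-11.2   5.7]] [[495.6   1.6]
 [488.6  12.1]
 [484.9  24.1]
 [484.6  36.7]
 [487.8  48.9]
 [494.3  59.7]
 [503.5  68.3]
 [514.7  74. ]]
```

```bash
python3 -m pendant '[[[0.0015,0.0005,0],[0,0,0],0],[[0.003,0.001,0],[0,0,0],0],[[0.0042,0.0018,0],[0,0,0],0],[[0.0052,0.0027,0],[0,0,0],0],[[0.0061,0.0037,0],[0,0,0],0],[[0.0069,0.0047,0],[0,0,0],0],[[0.0077,0.0057,0],[0,0,0],0],[[0.0085,0.0067,0],[0,0,0],0],[[0.0092,0.0076,0],[0,0,0],0],[[0.0099,0.0085,0],[0,0,0],0]]'
python3 -m pendant '[[[0.0004,0.0012,0],[0,0,0],0],[[0.0007,0.0024,0],[0,0,0],0],[[0.0011,0.0036,0],[0,0,0],0],[[0.0015,0.0048,0],[0,0,0],0],[[0.0019,0.006,0],[0,0,0],0],[[0.0022,0.0072,0],[0,0,0],0],[[0.0026,0.0084,0],[0,0,0],0],[[0.003,0.0096,0],[0,0,0],0],[[0.0033,0.0108,0],[0,0,0],0],[[0.0037,0.012,0],[0,0,0],0]]'
```

```text
time: 44.12
tool_pos: [485.0, 7.9, 252.1]
tcp_rot: [-3.137, -0.002, 3.139]
contact_force: [-6.6, -20.3, 8.5]
grip_width: 14.7
time: 44.95
tool_pos: [480.3, 20.4, 251.8]
tcp_rot: [-3.137, -0.006, 3.139]
contact_force: [-11.7, -19.1, 10.4]
grip_width: 14.2
```

```bash
python3 -m pendant '[[[0.0003,0.0013,0],[0,0,0],0],[[0.0006,0.0025,0],[0,0,0],0],[[0.0009,0.0038,0],[0,0,0],0],[[0.0011,0.005,0],[0,0,0],0],[[0.0012,0.0063,0],[0,0,0],0],[[0.0013,0.0076,0],[0,0,0],0],[[0.0013,0.0088,0],[0,0,0],0],[[0.0013,0.0101,0],[0,0,0],0],[[0.0013,0.0113,0],[0,0,0],0],[[0.0012,0.0126,0],[0,0,0],0]]'
python3 -m pendant '[[[-0.0003,0.0012,0],[0,0,0],0],[[-0.0006,0.0024,0],[0,0,0],0],[[-0.0009,0.0037,0],[0,0,0],0],[[-0.0012,0.0049,0],[0,0,0],0],[[-0.0016,0.0061,0],[0,0,0],0],[[-0.0019,0.0073,0],[0,0,0],0],[[-0.0022,0.0085,0],[0,0,0],0],[[-0.0026,0.0098,0],[0,0,0],0],[[-0.0029,0.011,0],[0,0,0],0],[[-0.0032,0.0122,0],[0,0,0],0]]'
python3 -m pendant '[[[-0.0006,0.0011,0],[0,0,0],0],[[-0.0013,0.0022,0],[0,0,0],0],[[-0.002,0.0032,0],[0,0,0],0],[[-0.0026,0.0043,0],[0,0,0],0],[[-0.0032,0.0054,0],[0,0,0],0],[[-0.0039,0.0065,0],[0,0,0],0],[[-0.0045,0.0076,0],[0,0,0],0],[[-0.0052,0.0086,0],[0,0,0],0],[[-0.0058,0.0097,0],[0,0,0],0],[[-0.0065,0.0108,0],[0,0,0],0]]'
```

```text
time: 45.78
tool_pos: [479.5, 34.0, 251.6]
tcp_rot: [-3.14, -0.004, 3.138]
contact_force: [-7.8, -9.8, 7.0]
grip_width: 14.1
time: 46.62
tool_pos: [482.7, 46.2, 251.4]
tcp_rot: [-3.14, -0.005, 3.138]
contact_force: [-7.4, -9.8, 6.3]
grip_width: 14.1
time: 47.45
tool_pos: [488.7, 56.4, 251.3]
tcp_rot: [-3.138, -0.007, 3.139]
contact_force: [-11.6, -16.7, 9.2]
grip_width: 14.4
```

```bash
python3 -m pendant '[[[-0.0009,0.0009,0],[0,0,0],0],[[-0.0018,0.0017,0],[0,0,0],0],[[-0.0028,0.0026,0],[0,0,0],0],[[-0.0037,0.0034,0],[0,0,0],0],[[-0.0046,0.0043,0],[0,0,0],0],[[-0.0055,0.0052,0],[0,0,0],0],[[-0.0064,0.006,0],[0,0,0],0],[[-0.0074,0.0069,0],[0,0,0],0],[[-0.0083,0.0077,0],[0,0,0],0],[[-0.0092,0.0086,0],[0,0,0],0]]'
python3 -m pendant '[[[-0.0011,0.0006,0],[0,0,0],0],[[-0.0022,0.0011,0],[0,0,0],0],[[-0.0034,0.0017,0],[0,0,0],0],[[-0.0045,0.0023,0],[0,0,0],0],[[-0.0056,0.0029,0],[0,0,0],0],[[-0.0067,0.0034,0],[0,0,0],0],[[-0.0078,0.004,0],[0,0,0],0],[[-0.009,0.0046,0],[0,0,0],0],[[-0.0101,0.0051,0],[0,0,0],0],[[-0.0112,0.0057,0],[0,0,0],0]]'
python3 -m pendant '[[[-0.001,0.0004,0],[0,0,0],0],[[-0.002,0.0007,0],[0,0,0],0],[[-0.003,0.001,0],[0,0,0],0],[[-0.004,0.0013,0],[0,0,0],0],[[-0.004,0.0013,0],[0,0,0],0]]'
```

```text
time: 48.28
tool_pos: [498.5, 65.6, 251.2]
tcp_rot: [-3.14, -0.005, 3.138]
contact_force: [-5.8, -8.4, 3.4]
grip_width: 14.2
time: 49.12
tool_pos: [509.2, 71.3, 251.1]
tcp_rot: [-3.14, -0.007, 3.138]
contact_force: [-7.4, -8.8, 4.7]
grip_width: 14.4
time: 49.53
tool_pos: [513.5, 72.9, 251.1]
tcp_rot: [-3.141, -0.006, 3.138]
contact_force: [-7.1, -6.1, 4.5]
grip_width: 14.7
```

Keep going until the stop shows as a force rise.

```bash
python3 -m pendant '[[[-0.001,0.0003,0],[0,0,0],0],[[-0.002,0.0006,0],[0,0,0],0],[[-0.003,0.0008,0],[0,0,0],0],[[-0.003,0.0008,0],[0,0,0],0]]'; python3 -m pendant '[[[-0.001,0.0003,0],[0,0,0],0],[[-0.002,0.0005,0],[0,0,0],0],[[-0.003,0.0007,0],[0,0,0],0],[[-0.003,0.0007,0],[0,0,0],0]]'; python3 -m pendant '[[[-0.001,0.0001,0],[0,0,0],0],[[-0.002,0.0003,0],[0,0,0],0],[[-0.003,0.0004,0],[0,0,0],0],[[-0.003,0.0004,0],[0,0,0],0]]'
```

```text
time: 49.87
tool_pos: [515.9, 73.6, 251.1]
tcp_rot: [-3.14, -0.008, 3.138]
contact_force: [-10.8, -7.1, 7.2]
grip_width: 14.4
time: 50.2
tool_pos: [517.1, 73.9, 250.9]
tcp_rot: [-3.139, -0.015, 3.139]
contact_force: [-19.3, -9.9, 15.4]
grip_width: 14.3
time: 50.53
tool_pos: [518.5, 74.1, 250.7]
tcp_rot: [-3.138, -0.02, 3.14]
contact_force: [-27.5, -11.9, 20.9]
grip_width: 14.1
```

At the stop. Releasing, lifting, and meanwhile checking the reader model against the image.

```bash
python3 -m pendant '[[[0,0,0],[0,0,0],0.05],[[0,0,0],[0,0,0],0.05],[[0,0,0],[0,0,0],0.05],[[0,0,0],[0,0,0],0.05],[[0,0,0],[0,0,0],0.05],[[0,0,-0.02],[0,0,0],0.05],[[0,0,-0.05],[0,0,0],0.05],[[0,0,-0.08],[0,0,0],0.05],[[0,0,-0.11],[0,0,0],0.05],[[0,0,-0.14],[0,0,0],0.05]]'
python3 -m pendant '[[[0.02,0.03,0],[0,0,0],0.09],[[0.04,0.06,0],[0,0,0],0.09],[[0.06,0.09,0],[0,0,0],0.09],[[0.08,0.12,0],[0,0,0],0.09],[[0.09,0.15,0],[0,0,0],0.09],[[0.1,0.18,0],[0,0,0],0.09],[[0.1,0.21,0],[0,0,0],0.09],[[0.1,0.23,0],[0,0,0],0.09],[[0.1,0.24,0],[0,0,0],0.09],[[0.1,0.24,0],[0,0,0],0.09]]'
python3 - <<'E'
from h import *
o=get_obs(); print(o['tool_pos'],o['tcp_rot'])
c=snap("top","t13"); S=5
im=cv2.imread("pics/t13_raw.png")[120:225,220:380]; im=cv2.resize(im,None,fx=S,fy=S,interpolation=cv2.INTER_CUBIC)
a=.2; R=np.array([[np.cos(a),-np.sin(a)],[np.sin(a),np.cos(a)]]); g=np.array([614.9,-218.5])
def P(L,z): return ((proj(c,[np.r_[g+R@np.array(p),z] for p in L])-[220,120]+.5)*S).astype(int)
for z in (194,115): cv2.polylines(im,[P([(17,16),(-17,16),(-17,-16),(17,-16)],z)],True,(0,0,255),1)
cv2.polylines(im,[P([(-10,40),(10,40)],172)],False,(0,255,0),1)
q=proj(c,[[635,-14,16],[529,31.4,40],[514.8,74,116],[469.3,-84,70]]);
for p in q: cv2.circle(im,tuple(((p-[220,120]+.5)*S).astype(int)),4,(255,0,0),1)
cv2.imwrite("pics/t13c.png",im)
E
```

```text
time: 51.37
tool_pos: [524.0, 75.5, 393.1]
tcp_rot: [3.141, -0.0, 3.139]
contact_force: [0.6, 0.3, 0.4]
grip_width: 50.1
time: 52.2
tool_pos: [424.6, 317.3, 391.4]
tcp_rot: [3.141, -0.0, 3.141]
contact_force: [-0.1, -0.3, -0.2]
grip_width: 90.0
[424.64995604 317.28506124 391.43021755] [ 3.14126089e+00 -5.93592574e-05  3.14083823e+00]
```

View pics/t13c.png

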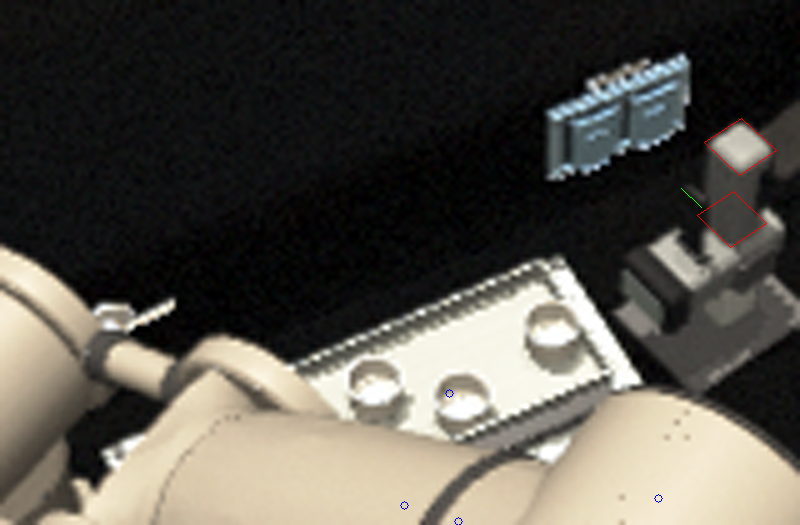

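Grip-top and trigger overlays fit the image. The tray is in with the three crucibles standing. Moving over the reader.

```bash
python3 -m pendant '[[[-0.008,-0.02,0],[0,0,0],0.09],[[-0.02,-0.052,0],[0,0,0],0.09],[[-0.032,-0.086,0],[0,0,0],0.09],[[-0.044,-0.12,0],[0,0,0],0.09],[[-0.056,-0.154,0],[0,0,0],0.09],[[-0.068,-0.188,0],[0,0,0],0.09],[[-0.079,-0.22,0],[0,0,0],0.09],[[-0.088,-0.246,0],[0,0,0],0.09],[[-0.094,-0.263,0],[0,0,0],0.09],[[-0.095,-0.267,0],[0,0,0],0.09]]'
python3 -m pendant '[[[-0.008,-0.02,0],[0,0,0],0.0915],[[-0.02,-0.052,0],[0,0,0],0.0915],[[-0.032,-0.086,0],[0,0,0],0.0915],[[-0.044,-0.12,0],[0,0,0],0.0915],[[-0.056,-0.154,0],[0,0,0],0.0915],[[-0.068,-0.188,0],[0,0,0],0.0915],[[-0.079,-0.22,0],[0,0,0],0.0915],[[-0.088,-0.246,0],[0,0,0],0.0915],[[-0.0935,-0.261,0],[0,0,0],0.0915],[[-0.0945,-0.264,0],[0,0,0],0.0915]]'
python3 -m pendant '[[[0,0,0],[0,0,-0.1],0.0915],[[0,0,0],[0,0,-0.2],0.0915],[[0,0,0],[0,0,-0.2],0.0915],[[0,0,0],[0,0,-0.2],0.0915],[[0,0,0],[0,0,-0.2],0.0915]]'
```

```text
time: 53.08
tool_pos: [519.4, 44.2, 391.6]
tcp_rot: [-3.14, 0.0, 3.133]
contact_force: [-0.2, -0.1, 0.5]
grip_width: 89.9
time: 53.92
tool_pos: [612.3, -219.2, 391.0]
tcp_rot: [-3.141, -0.001, 3.135]
contact_force: [-0.4, 0.4, 0.1]
grip_width: 91.7
time: 54.33
tool_pos: [612.4, -215.3, 391.9]
tcp_rot: [3.141, -0.0, -2.947]
contact_force: [-0.3, 0.3, -1.2]
grip_width: 91.6
```

```bash
python3 -m pendant '[[[-0.0015,0.001,0.015],[0,0,0],0.0915],[[-0.0015,0.001,0.035],[0,0,0],0.0915],[[-0.0015,0.001,0.055],[0,0,0],0.0915],[[-0.0015,0.001,0.068],[0,0,0],0.0915],[[-0.0015,0.001,0.075],[0,0,0],0.0915],[[-0.0015,0.001,0.075],[0,0,0],0.0915],[[-0.0015,0.001,0.075],[0,0,0],0.0915]]'
python3 -m pendant '[[[0,0,0],[0,0,0],0.075],[[0,0,0],[0,0,0],0.065],[[0,0,0],[0,0,0],0.06],[[0,0,0],[0,0,0],0.055],[[0,0,0],[0,0,0],0.05],[[0,0,0],[0,0,0],0.047]]'
```

```text
time: 54.92
tool_pos: [614.0, -214.5, 317.2]
tcp_rot: [-3.141, 0.0, -2.945]
contact_force: [-1.6, -0.7, 0.2]
grip_width: 91.2
time: 55.42
tool_pos: [613.9, -213.8, 317.3]
tcp_rot: [3.139, 0.0, -2.945]
contact_force: [-1.5, 6.7, 5.1]
grip_width: 55.9
```

```bash
python3 -m pendant '[[[0,0,0],[0,0,0],0.042],[[0,0,0],[0,0,0],0.035],[[0,0,0],[0,0,0],0.02],[[0,0,0],[0,0,0],0],[[0,0,0],[0,0,0],0],[[0,0,0],[0,0,0],0]]'
python3 -m pendant '[[[0,0,0],[0,0,0],0],[[0,0,0],[0,0,0],0],[[0,0,0],[0,0,0],0]]'
```

```text
time: 55.92
tool_pos: [613.9, -214.2, 317.0]
tcp_rot: [3.141, 0.0, -2.945]
contact_force: [0.1, 4.5, 4.9]
grip_width: 45.1
time: 56.17
tool_pos: [613.9, -214.2, 317.0]
tcp_rot: [3.141, 0.0, -2.945]
contact_force: [-0.9, 5.4, 4.5]
grip_width: 45.3
```

Jaws stalled at 45 mm under full grip. The squeezed blade leans in, so the pad meets it low, near its tip at z≈139: 56−29×0.32 ≈ 46.7 mm, which fits home. Hold over a second, then release slowly.

```bash
python3 -m pendant '[[[0,0,0],[0,0,0],0],[[0,0,0],[0,0,0],0],[[0,0,0],[0,0,0],0],[[0,0,0],[0,0,0],0],[[0,0,0],[0,0,0],0],[[0,0,0],[0,0,0],0],[[0,0,0],[0,0,0],0],[[0,0,0],[0,0,0],0],[[0,0,0],[0,0,0],0],[[0,0,0],[0,0,0],0]]'
python3 -m pendant '[[[0,0,0],[0,0,0],0],[[0,0,0],[0,0,0],0],[[0,0,0],[0,0,0],0],[[0,0,0],[0,0,0],0]]'
python3 -m pendant '[[[0,0,0],[0,0,0],0.06],[[0,0,0],[0,0,0],0.075],[[0,0,0],[0,0,0],0.0915],[[0,0,0],[0,0,0],0.0915],[[0,0,0],[0,0,0],0.0915],[[0,0,0],[0,0,0],0.0915],[[0,0,0],[0,0,0],0.0915]]'
python3 -m pendant '[[[0,0,-0.015],[0,0,0],0.0915],[[0,0,-0.035],[0,0,0],0.0915],[[0,0,-0.06],[0,0,0],0.0915],[[0,0,-0.08],[0,0,0],0.0915],[[0.03,0.01,-0.08],[0,0,0],0.0915],[[0.07,0.01,-0.08],[0,0,0],0.0915],[[0.11,0.01,-0.08],[0,0,0],0.0915],[[0.14,0.01,-0.08],[0,0,0],0.0915],[[0.15,0.01,-0.08],[0,0,0],0.0915],[[0.15,0.01,-0.08],[0,0,0],0.0915]]'
python3 - <<'E'
from h import *
c=snap("top","t14"); S=5
b=cv2.imread("pics/t14_raw.png"); a=cv2.imread("pics/top0_raw.png")
f=lambda i:cv2.resize(i[130:235,250:400],None,fx=2.66,fy=2.66,interpolation=cv2.INTER_CUBIC)
g=lambda i:cv2.resize(i[130:235,120:270],None,fx=2.66,fy=2.66,interpolation=cv2.INTER_CUBIC)
cv2.imwrite("pics/t14c.png",np.vstack([np.hstack([f(a),f(b)]),np.hstack([g(a),g(b)])]))
E
```

```text
time: 57.0
tool_pos: [613.9, -214.2, 317.0]
tcp_rot: [3.141, 0.0, -2.945]
contact_force: [-1.0, 5.2, 4.7]
grip_width: 45.2
time: 57.33
tool_pos: [614.0, -214.2, 317.0]
tcp_rot: [3.141, 0.0, -2.945]
contact_force: [-1.6, 5.9, 5.0]
grip_width: 45.2
time: 57.92
tool_pos: [613.8, -215.2, 316.3]
tcp_rot: [-3.141, -0.0, -2.945]
contact_force: [0.5, 0.4, 0.6]
grip_width: 87.1
time: 58.75
tool_pos: [463.1, -234.9, 397.2]
tcp_rot: [-3.141, -0.0, -2.947]
contact_force: [0.1, -0.6, 0.0]
grip_width: 91.5
```

View pics/t14c.png

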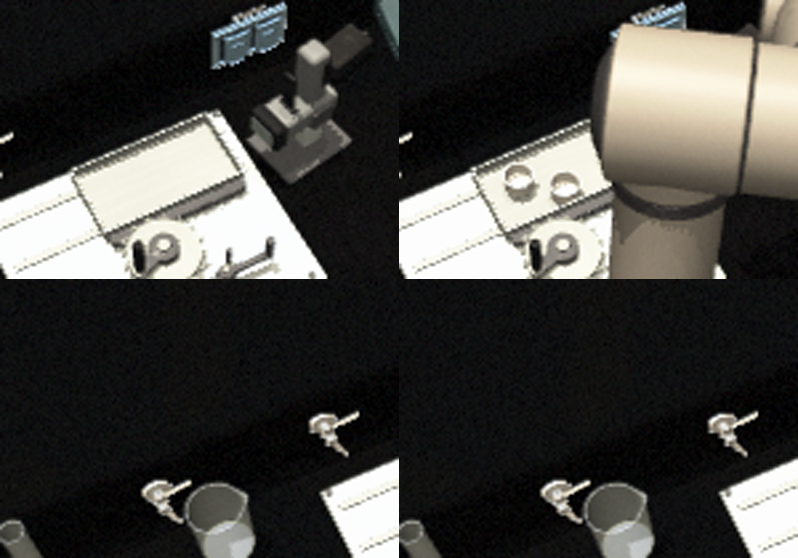

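```bash
python3 - <<'E'
from h import *
a=cv2.imread("pics/top0_raw.png",0).astype(np.float32); b=cv2.imread("pics/t14_raw.png",0).astype(np.float32)
for n,(x,y,w,h) in dict(peg=(294,214,18,22),trayend=(272,185,16,32),plate=(240,195,20,20)).items():
    t=a[y:y+h,x:x+w]; r=cv2.matchTemplate(cv2.resize(b[y-5:y+h+5,x-5:x+w+5],None,fx=4,fy=4,interpolation=cv2.INTER_CUBIC),cv2.resize(t,None,fx=4,fy=4,interpolation=cv2.INTER_CUBIC),cv2.TM_CCOEFF_NORMED)
    _,v,_,l=cv2.minMaxLoc(r); print(n,v,(np.array(l)/4-5))
for n,(x0,y0,x1,y1) in dict(flask_weight=(395,175,430,235)).items(): print(n,np.abs(a-b)[y0:y1,x0:x1].mean())
print(get_obs()['contact_force'])
E
```

```text
peg 0.9251484870910645 [-0.5  -0.25]
trayend 0.9866653680801392 [ 0.75 -0.25]
plate 0.9991334676742554 [0. 0.]
flask_weight 73.59
[0.93183789 0.41928021 0.02624063]
```

```bash
python3 - <<'E'
from h import *
a=cv2.imread("pics/top0_raw.png",0).astype(np.float32); b=cv2.imread("pics/t13_raw.png",0).astype(np.float32)
print(np.abs(a-b)[175:235,395:430].mean())
s,u=cv2.imread("pics/scene0_raw.png",0).astype(np.float32),capture("scene")["color"]
u=cv2.cvtColor(u,cv2.COLOR_RGB2GRAY).astype(np.float32)
print("scene flask/weight",np.abs(s-u)[230:270,325:372].mean(),"beaker",np.abs(s-u)[160:190,278:300].mean())
from plant import close_job; close_job()
E
```

```text
3.260476
scene flask/weight 6.330851 beaker 3.0651515
the job is handed in; nothing more can be done
```

The whole sequence was carried out in order, and I handed it in at about 59 s of the 210 s allowed.

- **Pawl and tray out:** I flicked the pawl off the wheel and eased the drum back by its peg until the force rose at the end stop.
- **Crucibles:** Three were present. I picked all three off the bench and stood them in the tray; a picture showed them upright.
- **Pawl back and tray in:** I flicked the pawl back on; the tab's movement in the picture matched, though the crop was blurry. I then wound the drum to its stop, where the force rose to 27 N. The tray end sits about 2 mm further in than at the start. A picture after winding shows all three crucibles standing. My last picture shows two; the arm hides the third.
- **Code reader:** I squeezed the smaller reader's trigger until the jaws stalled at 45 mm, held it for more than a second, then let go.
- **Bystanders:** The flask, beaker and weight look unmoved against the first images, and the robot ended clear of everything.

**Less certain points:**
- **Trigger fully home:** I judged this from the jaws stalling under full grip and from the geometry. I expected 41 mm at blade mid-height, or about 47 mm if the pad meets the blade near the fingertips. I did not measure the trigger directly.
- **Sideways loads:** While lowering the third crucible I felt about 6 N sideways, so I moved it 5 mm off the tray wall. While winding back, sideways force at the peg reached about 24 N, and I corrected the path.

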